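# Pack and pump down the marked lunch bay

## Robot

A 7-joint arm with a two-finger parallel gripper is mounted at the origin on the work surface. World frame = base frame: x ahead of the robot, y to its left, z up, the work surface at z = 0. Lengths are in m, angles in degrees, forces in N, time in s.
With the tool pointing down it reaches from about 0.35 to 0.9 m from the base axis. Payload 7.2 kg.
Tool frame: the origin (TCP) lies on the mounting face of the last link; the fingertips stand env.tips_ahead ahead of it and the grasp point (between the pads) lies 163 mm ahead of it (env.tips_ahead is the distance from the TCP to the fingertips, in m); z points along the fingers, y is the line along which they close (so a half turn about z gives the same grasp; the last joint's range is limited). The gripper opens to 88 mm and grips with 3 to 60 N. Pads are 20 mm wide; open, the fingers measure 115 mm over their backs; the gripper's body (75 mm by 178 mm) begins 61 mm behind the grasp point.
Start: joints at [67.769, 23.554, -0.728, 91.456, 0.321, 64.991, -4.71], TCP at [0.196, -0.593, 0.405] pointing down, gripper open.
Joint ranges: [-169.25, 169.25], [-16.82, 113.86], [-84.01, 82.57], [7.8, 145.47], [-59.2, 239.2], [7.22, 106.19], [-163.78, 163.78]. Speed limits (degrees/s): [136.94, 136.94, 172.46, 172.46, 180, 180, 180].

## Interface

Orientations are given as [roll, pitch, yaw] about the fixed x, y, z axes, in that order (R = Rz(yaw) Ry(pitch) Rx(roll)).
In Python, from station import env gives the robot as it stands.
- The arm moves only by the tool carry_out, never from a script. Its arguments are lists of equal length, an entry for each row: "travel": the shift along the tool's x, y, z in units of 0.3 m (1.0 is 0.3 m), a list of three; "rot": the turn, a rotation vector about the tool's x, y, z in units of 180 degrees (1.0 is 180 degrees), a list of three; "fingers": the closure, from 0 (fully open) to 1 (shut). A call has exactly 5 rows; each row is the pose to reach, as a shift and turn from the pose commanded when the call began, along the tool's axes at that moment, turning the shorter way round; what a row does not reach only later rows make up. A row lasts 1/8 s, in which the tool goes at most 62.5 mm and 10.7 degrees, less where a joint would pass 70% of its speed; a pose out of reach is approached as far as the arm can. A call with a number of a shift or a turn outside -1 to 1 is refused whole. A call with a gripper value outside its range is refused whole. The fingers move at their own pace and stop on an object; "force" is the grip in N (left out, the last holds). Time passes only in rows, so rows that repeat a pose let the fingers close, or fill a call up. It gives the time, the measured TCP pose, the force, the opening and the grip force at its end, in the units of the state.
- env.get_obs(): the state, without advancing time (a new reading comes with each control period).
- env.grab_frame(name): name is "side" or "top"; returns the picture (480x640x3 uint8, red, green, blue); there is no depth.
- env.camera_info(name): a dict with "fx", "fy", "cx", "cy" (pixels), "k1" (the pictures are not rectified: a ray, as slopes to the right and down, at radius r is drawn at 1 + k1 r^2 times it, then the intrinsics apply), "rvec" (rotation vector, rad) and "tvec" (3), from world to camera coordinates, as OpenCV has them. Camera axes: x right, y down, z forward; pixel columns grow to the right and rows downward; lengths in m; the calibration is good to about 2 mm. A picture is of the moment at which its call begins. camera_info takes no time and is no camera call.
- env.finish_job(): hands the job in; it is judged then, once.
Trained networks look in the newest picture that a camera, given by its name, has taken for a name from the list of things; names that differ only in an ending like _2 or _b are one class to them, and where a whole thing is asked for, a point or a joint stands for the part that bears it (a point fixed in the world has none). Each returns a list of dicts, best first, with "confidence" (0 to 1); they miss things now and then, are a little off and sometimes report something else, mostly with a low value. They report only what shows in the picture. A call takes as long as a camera call. They do not tell look-alikes from the thing itself.
- env.spot_in(camera, name): "box" ([left, top, right, bottom] in pixels, round what is visible of it).
- env.spot_point(camera, name): "pixel" ([column, row] in pixels: a listed point, or the origin of a listed thing).
The state is a dict: "clock": time; "joint_positions": joint angles; "qvel": joint speeds; "joint_efforts": joint torques, N m; "position": TCP position; "eef_rot": TCP orientation; "wrist_force": force on the tool from outside, world axes, zero at the start; "wrist_torque": the same for the moment, N m; "opening": finger opening in m; "grip_force": force on a finger pad.
Only numpy, scipy, OpenCV 4.12 (cv2) and the standard library are available. Lean on these libraries where they do the work, as an engineer would, in place of code of your own. Each camera call takes 0.05 s, during which the arm holds its last target. There are 200 camera calls.

## Task

Pack all the lidded steel katoris that are on the counter, standing upright, into the bay of the red lunch carrier that has the green marker behind it. First slide back that bay's yellow lock and lift its lid open. When all are in, shut the lid, slide the lock fully home again, and pump the air out with three full strokes of the hand lever, letting it spring all the way up after each. Leave the other bay as it is, shut and locked, and do not disturb the other kitchen things.

Things in the scene. Friction and masses are not known exactly. Their poses are not given: they have to be found in the camera images.
- carrier: fixed red two-bay lunch carrier; origin on the counter under its middle, x away from the robot, y to the left. Box 162 x 346 mm, rim 86 mm high; front ledge (x -153 to -81 mm, 30 mm high) carries the pump lever and the two yellow locks; back ledge (x 81 to 141 mm, 40 mm high) carries the markers
- bay_left (a point): centre of the inner floor of the left (+y) bay, 6 mm above the counter; bay is 150 mm (carrier x) by 164 mm (carrier y) inside, walls 6 mm thick, rim 86 mm above the counter
- lid_left (a joint): red lid of the left (+y) bay, rad: 0 shut, 1.9 fully open (upright, leaning out); stiff, stays where left. Hinge line along carrier x at carrier y +175, z 87 mm. Plain panel 160 mm along the hinge, reaching 166 mm from it, 8 mm thick; shut, its top is at z 95 mm, with a grab bar on it
- lid_left_bar (a point): middle of that lid's round steel grab bar: 10 mm thick, 60 mm long, parallel to the hinge, 135 mm from the hinge along the lid, its centre 30 mm above the lid's top face
- lock_left (a joint): sliding lock in front of the left (+y) bay, m: 0.040 fully home, 0 fully back (outer end of its track); about 1.5 N. Its yellow knob is 18 x 18 mm, from z 70 to 102 mm, centred at carrier x -115 mm, y +(162 mm - joint value), so home is towards the carrier's middle; push it sideways or pinch it from above
- bay_right (a point): centre of the inner floor of the right (-y) bay, 6 mm above the counter; bay is 150 mm (carrier x) by 164 mm (carrier y) inside, walls 6 mm thick, rim 86 mm above the counter
- lid_right (a joint): red lid of the right (-y) bay, rad: 0 shut, 1.9 fully open (upright, leaning out); stiff, stays where left. Hinge line along carrier x at carrier y -175, z 87 mm. Plain panel 160 mm along the hinge, reaching 166 mm from it, 8 mm thick; shut, its top is at z 95 mm, with a grab bar on it
- lid_right_bar (a point): middle of that lid's round steel grab bar: 10 mm thick, 60 mm long, parallel to the hinge, 135 mm from the hinge along the lid, its centre 30 mm above the lid's top face
- lock_right (a joint): sliding lock in front of the right (-y) bay, m: 0.040 fully home, 0 fully back (outer end of its track); about 1.5 N. Its yellow knob is 18 x 18 mm, from z 70 to 102 mm, centred at carrier x -115 mm, y -(162 mm - joint value), so home is towards the carrier's middle; push it sideways or pinch it from above
- pump (a joint): sprung hand lever of the carrier's air pump, rad: 0 at rest (arm raised 0.45 rad), 0.45 fully down (arm level); its spring lifts it again; 3 to 7 N at the pad
- pump_pad (a point): centre of the upper face of the black pad (32 x 44 mm) at the lever's free end, pressed downwards; about 100 mm above the counter at rest, 52 mm when fully down. The pivot lies at carrier x -115, y 60, z 45 mm, axis along carrier x; the arm runs to carrier -y, pad 112 mm from the pivot
- marker_green: green fixed marker, an upright plate 56 mm wide and 55 mm tall, on the back ledge behind one of the bays; origin under its middle
- marker_white: white fixed marker, an upright plate 56 mm wide and 55 mm tall, on the back ledge behind one of the bays; origin under its middle
- katori1: steel lidded katori (small round tin), 66 mm across, 44 mm high, with a black round knob 22 mm across and 26 mm tall on top (70 mm in all); origin at the centre of its underside, z up; 0.14 kg. May be absent
- katori2: steel lidded katori (small round tin), 66 mm across, 44 mm high, with a black round knob 22 mm across and 26 mm tall on top (70 mm in all); origin at the centre of its underside, z up; 0.14 kg. May be absent
- katori3: steel lidded katori (small round tin), 66 mm across, 44 mm high, with a black round knob 22 mm across and 26 mm tall on top (70 mm in all); origin at the centre of its underside, z up; 0.14 kg. May be absent
- katori4: steel lidded katori (small round tin), 66 mm across, 44 mm high, with a black round knob 22 mm across and 26 mm tall on top (70 mm in all); origin at the centre of its underside, z up; 0.14 kg. May be absent
- glass_box: white glass container with clear cover, 136 x 106 x 62 mm; bystander, leave alone; origin under its middle
- spoon: steel spoon, 170 mm; bystander, leave alone; origin under its middle
- mug: blue mug, 80 mm across, 90 mm high; bystander, leave alone; origin under its middle
- salt_jar: salt jar, 60 mm across, 100 mm high; bystander, leave alone; origin under its middle
- pickle_jar: pickle jar, 76 mm across, 120 mm high; bystander, leave alone; origin under its middle
- bowl: steel bowl, 100 mm across, 45 mm high; bystander, leave alone; origin under its middle
Not all that is in view belongs to the job. Leave any brown look-alike of the katori3 alone.

How it is judged (in metres and radians):
On the way, in this order (a step that is already met when the one before it is completed fails the run):
1. every katori present stands upright on the floor of the bay with the green marker (((horizontal distance between marker_green and bay_left below 0.15 m and (x of katori1 in the frame of bay_left between -0.055 and 0.055 m and y of katori1 in the frame of bay_left between -0.055 and 0.055 m and z of each of katori1, katori2, katori3, katori4 in the frame of bay_left below 0.01 m and angle between each of katori1, katori2, katori3, katori4's own z axis and vertical below 0.15 rad and x of katori2 in the frame of bay_left between -0.055 and 0.055 m and y of katori2 in the frame of bay_left between -0.055 and 0.055 m and x of katori3 in the frame of bay_left between -0.055 and 0.055 m and y of katori3 in the frame of bay_left between -0.055 and 0.055 m and x of katori4 in the frame of bay_left between -0.055 and 0.055 m and y of katori4 in the frame of bay_left between -0.055 and 0.055 m)) or (horizontal distance between marker_green and bay_right below 0.15 m and (x of katori1 in the frame of bay_right between -0.055 and 0.055 m and y of katori1 in the frame of bay_right between -0.055 and 0.055 m and z of each of katori1, katori2, katori3, katori4 in the frame of bay_right below 0.01 m and angle between each of katori1, katori2, katori3, katori4's own z axis and vertical below 0.15 rad and x of katori2 in the frame of bay_right between -0.055 and 0.055 m and y of katori2 in the frame of bay_right between -0.055 and 0.055 m and x of katori3 in the frame of bay_right between -0.055 and 0.055 m and y of katori3 in the frame of bay_right between -0.055 and 0.055 m and x of katori4 in the frame of bay_right between -0.055 and 0.055 m and y of katori4 in the frame of bay_right between -0.055 and 0.055 m)))), for 0.3 s.
2. with the katoris inside, that bay's lid is shut (((horizontal distance between marker_green and bay_left below 0.15 m and ((x of katori1 in the frame of bay_left between -0.055 and 0.055 m and y of katori1 in the frame of bay_left between -0.055 and 0.055 m and z of each of katori1, katori2, katori3, katori4 in the frame of bay_left below 0.01 m and angle between each of katori1, katori2, katori3, katori4's own z axis and vertical below 0.15 rad and x of katori2 in the frame of bay_left between -0.055 and 0.055 m and y of katori2 in the frame of bay_left between -0.055 and 0.055 m and x of katori3 in the frame of bay_left between -0.055 and 0.055 m and y of katori3 in the frame of bay_left between -0.055 and 0.055 m and x of katori4 in the frame of bay_left between -0.055 and 0.055 m and y of katori4 in the frame of bay_left between -0.055 and 0.055 m) and value of joint lid_left below 0.06 rad)) or (horizontal distance between marker_green and bay_right below 0.15 m and ((x of katori1 in the frame of bay_right between -0.055 and 0.055 m and y of katori1 in the frame of bay_right between -0.055 and 0.055 m and z of each of katori1, katori2, katori3, katori4 in the frame of bay_right below 0.01 m and angle between each of katori1, katori2, katori3, katori4's own z axis and vertical below 0.15 rad and x of katori2 in the frame of bay_right between -0.055 and 0.055 m and y of katori2 in the frame of bay_right between -0.055 and 0.055 m and x of katori3 in the frame of bay_right between -0.055 and 0.055 m and y of katori3 in the frame of bay_right between -0.055 and 0.055 m and x of katori4 in the frame of bay_right between -0.055 and 0.055 m and y of katori4 in the frame of bay_right between -0.055 and 0.055 m) and value of joint lid_right below 0.06 rad)))), for 0.2 s.
3. with the lid shut, that bay's lock is slid fully home (((horizontal distance between marker_green and bay_left below 0.15 m and (value of joint lid_left below 0.06 rad and value of joint lock_left above 0.033 m)) or (horizontal distance between marker_green and bay_right below 0.15 m and (value of joint lid_right below 0.06 rad and value of joint lock_right above 0.033 m)))), for 0.2 s.
4. pump lever fully down, stroke 1, lid shut and locked (value of joint pump above 0.36 rad and ((horizontal distance between marker_green and bay_left below 0.15 m and (value of joint lid_left below 0.06 rad and value of joint lock_left above 0.033 m)) or (horizontal distance between marker_green and bay_right below 0.15 m and (value of joint lid_right below 0.06 rad and value of joint lock_right above 0.033 m)))), for 0.05 s.
5. pump lever fully up again after stroke 1 (value of joint pump below 0.07 rad), for 0.05 s.
6. pump lever fully down, stroke 2, lid shut and locked (all of step 4), for 0.05 s.
7. pump lever fully up again after stroke 2 (value of joint pump below 0.07 rad), for 0.05 s.
8. pump lever fully down, stroke 3, lid shut and locked (all of step 6), for 0.05 s.
9. pump lever fully up again after stroke 3 (value of joint pump below 0.07 rad), for 0.05 s.
At the end, for the whole second after the job is handed in: all katoris present stand on the green-marked bay's floor (10 mm), tilt under 0.15 rad, at rest; its lid shut (under 0.06 rad), its lock home (over 33 mm); pump lever up (under 0.07 rad); other lid shut (under 0.06 rad), other lock home (over 28 mm) (((horizontal distance between marker_green and bay_left below 0.15 m and ((x of katori1 in the frame of bay_left between -0.055 and 0.055 m and y of katori1 in the frame of bay_left between -0.055 and 0.055 m and z of each of katori1, katori2, katori3, katori4 in the frame of bay_left below 0.01 m and angle between each of katori1, katori2, katori3, katori4's own z axis and vertical below 0.15 rad and x of katori2 in the frame of bay_left between -0.055 and 0.055 m and y of katori2 in the frame of bay_left between -0.055 and 0.055 m and x of katori3 in the frame of bay_left between -0.055 and 0.055 m and y of katori3 in the frame of bay_left between -0.055 and 0.055 m and x of katori4 in the frame of bay_left between -0.055 and 0.055 m and y of katori4 in the frame of bay_left between -0.055 and 0.055 m) and value of joint each of lid_left, lid_right below 0.06 rad and value of joint lock_left above 0.033 m and value of joint lock_right above 0.028 m)) or (horizontal distance between marker_green and bay_right below 0.15 m and ((x of katori1 in the frame of bay_right between -0.055 and 0.055 m and y of katori1 in the frame of bay_right between -0.055 and 0.055 m and z of each of katori1, katori2, katori3, katori4 in the frame of bay_right below 0.01 m and angle between each of katori1, katori2, katori3, katori4's own z axis and vertical below 0.15 rad and x of katori2 in the frame of bay_right between -0.055 and 0.055 m and y of katori2 in the frame of bay_right between -0.055 and 0.055 m and x of katori3 in the frame of bay_right between -0.055 and 0.055 m and y of katori3 in the frame of bay_right between -0.055 and 0.055 m and x of katori4 in the frame of bay_right between -0.055 and 0.055 m and y of katori4 in the frame of bay_right between -0.055 and 0.055 m) and value of joint each of lid_right, lid_left below 0.06 rad and value of joint lock_right above 0.033 m and value of joint lock_left above 0.028 m))) and value of joint pump below 0.07 rad and linear speed of each of katori1, katori2, katori3, katori4 below 0.02 m/s); the robot touches nothing.
It fails at once if a lid is lifted while its lock is still home ((value of joint lid_left above 0.15 rad and value of joint lock_left above 0.018 m) or (value of joint lid_right above 0.15 rad and value of joint lock_right above 0.018 m)).
It fails at once if a bystander is moved more than 6 cm (distance of any of glass_box, spoon, mug, salt_jar, pickle_jar, bowl from where it was at the start of the episode above 0.06 m).
It fails at once if a bystander is tipped over (angle between any of glass_box, mug, salt_jar, pickle_jar, bowl's own z axis and vertical above 0.6 rad).
Of katori1, katori2, katori3, katori4 only 2 to 4 are there at a start; the rules pass over those that are not, and their reading is None.
At some moment in a run one of katori1, katori2, katori3, katori4 may be knocked a few centimetres aside while the robot is not near it.
It also fails if it takes over 210 s, if anything falls off the work surface, if the arm or the gripper's body presses on something with over 40 N, if the wrist force passes 120 N, or if a joint passes its speed limit or range.

## Working session

There is one attempt and no reset: what is moved stays moved. The work goes in short steps, Python scripts to look and compute and a tool call to move; the robot and the scene stay as the last step left them, time stands still between calls to the robot, and variables do not carry over. Pictures are saved under pics/ and viewed, at most 14 in all, crops included, and the job is handed in when it is done.

Besides the shell and the picture viewer there is one more tool, called in YAML: its name, and indented under it one key for each argument. carry_out: Moves the arm, as the interface text tells. Its arguments: {"type":"object","properties":{"travel":{"type":"array"},"rot":{"type":"array"},"fingers":{"type":"array"},"force":{"type":"number"}},"required":["travel","rot","fingers"]}

```bash
ls; mkdir -p pics
cat > h.py <<'E'
import numpy as np,cv2
from station import env
from scipy.spatial.transform import Rotation as R
def cam(n):
    c=env.camera_info(n);return c,R.from_rotvec(c['rvec']).as_matrix(),np.array(c['tvec'])
def ray(n,p):
    c,M,t=cam(n);d=np.array([(p[0]-c['cx'])/c['fx'],(p[1]-c['cy'])/c['fy']]);u=d.copy()
    for _ in range(20):u=d/(1+c['k1']*(u@u))
    return -M.T@t,M.T@np.array([u[0],u[1],1])
def at(n,p,z):
    o,d=ray(n,p);return o+d*(z-o[2])/d[2]
def proj(n,X):
    c,M,t=cam(n);v=M@np.array(X)+t;u=v[:2]/v[2];u=u*(1+c['k1']*(u@u));return u*[c['fx'],c['fy']]+[c['cx'],c['cy']]
def grab(n,f=None):
    i=env.grab_frame(n)
    if f:cv2.imwrite('pics/'+f,cv2.cvtColor(i,cv2.COLOR_RGB2BGR))
    return i
E
python3 - <<'E'
from h import *
np.set_printoptions(precision=4,suppress=True)
print(env.tips_ahead,{k:np.round(v,3).tolist() for k,v in env.get_obs().items()})
for n in('top','side'):
    grab(n,n+'0.png');c,M,t=cam(n);print(n,-M.T@t,c)
for n in('top','side'):
    for k in('bay_left','bay_right','pump_pad','lid_left_bar','lid_right_bar','marker_green','marker_white','katori1','carrier','lock_left','lock_right'):
        print(n,k,[(np.round(r['pixel'],1).tolist(),round(r['confidence'],2)) for r in env.spot_point(n,k)][:7])
E
```

```text
pics
0.182 {'clock': 0.0, 'joint_positions': [67.769, 23.599, -0.729, 91.505, 0.32, 64.99, -4.707], 'qvel': [0.044, 0.037, -0.069, 0.018, -0.067, 0.071, 0.051], 'joint_efforts': [0.001, -58.795, 0.642, -29.107, -0.054, 0.018, 0.0], 'position': [0.196, -0.593, 0.404], 'eef_rot': [-179.908, 0.005, 18.328], 'wrist_force': [-0.091, 0.292, 0.371], 'wrist_torque': [0.033, -0.024, 0.003], 'grip_force': 0.0, 'opening': 0.088}
top [ 0.4054 -0.0021  1.3149] {'fx': 504.5481613247203, 'fy': 504.5481613247203, 'cx': 317.2883003016139, 'cy': 238.28766129606174, 'k1': -0.02490813099937621, 'rvec': array([ 2.1633, -2.1637,  0.0974]), 'tvec': array([0.0133, 0.537 , 1.2668])}
side [ 0.3236 -0.7749  0.897 ] {'fx': 470.98406286259075, 'fy': 470.98406286259075, 'cx': 316.1650559438979, 'cy': 239.61967755709824, 'k1': -0.04698172619089215, 'rvec': array([ 2.3313, -0.3751,  0.1268]), 'tvec': array([-0.5262,  0.1884,  1.0943])}
top bay_left []
top bay_right [([326.5, 249.4], 0.48)]
top pump_pad [([325.4, 250.1], 0.64), ([285.2, 160.9], 0.51)]
top lid_left_bar [([299.0, 196.2], 0.75)]
top lid_right_bar [([331.9, 200.2], 0.79), ([464.1, 281.1], 0.26)]
top marker_green [([279.6, 160.0], 0.69)]
top marker_white [([356.3, 166.5], 0.56), ([298.8, 197.0], 0.51)]
top katori1 [([444.9, 219.5], 0.95), ([460.7, 279.3], 0.87), ([459.0, 324.1], 0.56), ([194.1, 225.5], 0.55)]
top carrier [([317.1, 209.0], 0.92)]Traceback (most recent call last):
  File "<stdin>", line 8, in <module>
ValueError: it knows: bay_left, bay_right, bowl, carrier, glass_box, katori, lid_left_bar, lid_right_bar, marker_green, marker_white, mug, pickle_jar, pump_pad, salt_jar, spoon
```

View pics/top0.png

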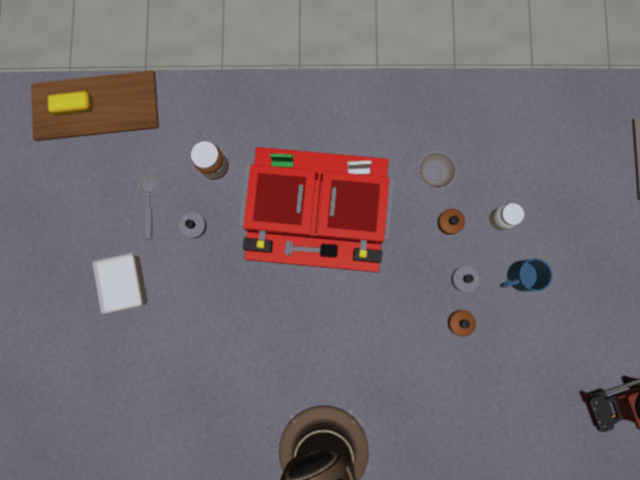

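View pics/side0.png

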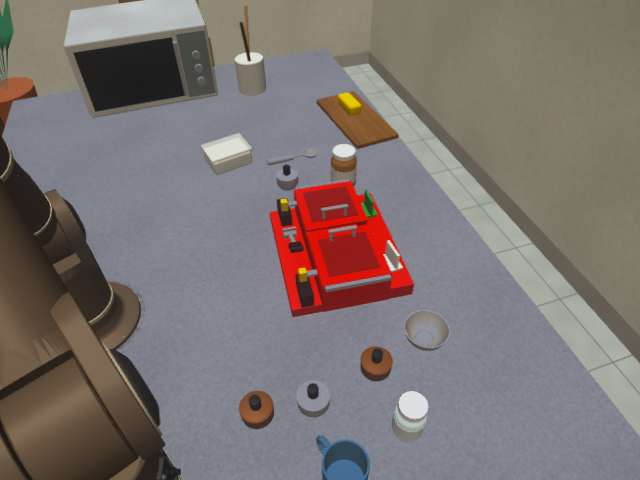

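Run:
```python
from h import *
np.set_printoptions(precision=4,suppress=True)
Z=dict(pump_pad=.1,lid_left_bar=.125,lid_right_bar=.125,marker_green=.04,marker_white=.04,katori=0,carrier=0)
for n in('top','side'):
    for k in Z:
        for r in env.spot_point(n,k)[:6]: print(n,k,np.round(r['pixel'],1),round(r['confidence'],2),at(n,r['pixel'],Z[k])[:2])
    for r in env.spot_in(n,'katori'):print(n,'box',np.round(r['box']),round(r['confidence'],2))
for k in('mug','bowl','salt_jar','pickle_jar','glass_box','spoon'):
    for r in env.spot_point('top',k)[:1]:print(k,np.round(r['pixel']),at('top',r['pixel'],0)[:2],r['confidence'])
```

```text
top pump_pad [325.4 250.1] 0.64 [ 0.5009 -0.0072]
top pump_pad [285.2 160.9] 0.51 [0.7212 0.0915]
top lid_left_bar [299.  196.2] 0.75 [0.6283 0.0559]
top lid_right_bar [331.9 200.2] 0.79 [ 0.6184 -0.0228]
top lid_right_bar [464.1 281.1] 0.26 [ 0.4257 -0.3326]
top marker_green [279.6 160. ] 0.69 [0.7392 0.1106]
top marker_white [356.3 166.5] 0.56 [ 0.7215 -0.0874]
top marker_white [298.8 197. ] 0.51 [0.6421 0.0605]
top katori [444.9 219.5] 0.95 [ 0.5891 -0.3216]
top katori [460.7 279.3] 0.87 [ 0.4325 -0.3587]
top katori [459.  324.1] 0.56 [ 0.3175 -0.3512]
top katori [194.1 225.5] 0.55 [0.5739 0.3386]
top carrier [317.1 209. ] 0.92 [0.6174 0.0141]
top box [446. 310. 473. 336.] 0.92
top box [438. 207. 467. 235.] 0.78
top box [448. 267. 478. 289.] 0.77
top box [180. 215. 207. 239.] 0.62
top box [243. 164. 314. 235.] 0.59
side pump_pad [295.4 242.9] 0.67 [ 0.5006 -0.0078]
side pump_pad [310.5 405.6] 0.56 [ 0.4139 -0.4066]
side pump_pad [343.4 184.7] 0.54 [0.6842 0.1621]
side lid_left_bar [339.4 208.4] 0.95 [0.6313 0.0479]
side lid_left_bar [343.9 180.8] 0.42 [0.6799 0.1477]
side lid_right_bar [343.6 229.7] 0.71 [ 0.6149 -0.0269]
side marker_green [367.9 210.2] 0.75 [0.7362 0.106 ]
side marker_white [393.5 264.3] 0.8 [ 0.7199 -0.098 ]
side katori [312.4 401.6] 0.95 [ 0.4314 -0.3534]
side katori [376.3 367.8] 0.93 [ 0.5825 -0.324 ]
side katori [284.4 184.7] 0.84 [0.5597 0.3391]
side katori [259.1 414.1] 0.58 [ 0.3233 -0.3455]
side carrier [335.3 252.4] 0.96 [0.6121 0.0209]
side box [275. 163. 297. 187.] 0.91
side box [359. 346. 393. 382.] 0.84
side box [296. 378. 328. 418.] 0.7
side box [317. 437. 372. 478.] 0.54
mug [519. 276.] [ 0.4422 -0.5112] 0.6
bowl [432. 175.] [ 0.7079 -0.2892] 0.79
salt_jar [498. 219.] [ 0.5906 -0.4618] 0.79
pickle_jar [213. 166.] [0.7337 0.2918] 0.71
glass_box [122. 284.] [0.4186 0.5245] 0.73
spoon [152. 206.] [0.6252 0.4522] 0.87
```

```bash
cat >> h.py <<'E'
def blobs(i,lo,hi,amin=15,box=None):
    h=cv2.cvtColor(i,cv2.COLOR_RGB2HSV);m=cv2.inRange(h,np.array(lo),np.array(hi))
    if box is not None:
        k=np.zeros_like(m);k[box[1]:box[3],box[0]:box[2]]=1;m*=k
    n,_,s,c=cv2.connectedComponentsWithStats(m)
    return [(c[j],s[j]) for j in range(1,n) if s[j][4]>=amin]
E
python3 - <<'E'
from h import *
from scipy.optimize import least_squares
np.set_printoptions(precision=4,suppress=True)
obs=[]
sets={'top':[(20,(120,170,50))]}
for n in('top','side'):
    i=cv2.cvtColor(cv2.imread(f'pics/{n}0.png'),cv2.COLOR_BGR2RGB)
    box=(230,140,400,280) if n=='top' else (260,170,420,320)
    print(n,'Y',[(c,s[:5].tolist()) for c,s in blobs(i,(22,150,100),(35,255,255),8,box)])
    print(n,'G',[(c,s[:5].tolist()) for c,s in blobs(i,(45,120,50),(75,255,255),15,box)])
    print(n,'W',[(c,s[:5].tolist()) for c,s in blobs(i,(0,0,190),(180,60,255),15,box)])
    print(n,'red',[(c,s[:5].tolist()) for c,s in blobs(i,(0,180,60),(6,255,255),300)])
    print(n,'blk',[(c,s[:5].tolist()) for c,s in blobs(i,(0,0,0),(180,255,32),15,(150,100,500,360) if n=='top' else (200,140,420,430))])
E
```

```text
top Y [(array([260.1639, 244.082 ]), [256, 240, 9, 9, 61]), (array([362.3729, 253.5593]), [359, 250, 8, 8, 59])]
top G [(array([281.0886, 155.7468]), [271, 154, 22, 5, 79]), (array([282.0435, 162.7319]), [272, 159, 21, 8, 138])]
top W [(array([360.0571, 162.0286]), [350, 161, 21, 3, 35]), (array([359.274 , 170.7123]), [349, 169, 21, 5, 73])]
top red [(array([316.1174, 207.5118]), [244, 148, 145, 123, 12934])]
top blk [(array([328.2384, 249.894 ]), [321, 245, 15, 11, 151])]
side Y [(array([283.7027, 204.0676]), [280, 199, 8, 12, 74]), (array([302.3626, 274.044 ]), [299, 268, 8, 14, 91])]
side G [(array([368.4029, 205.3738]), [362, 190, 15, 27, 206])]
side W [(array([393.    , 247.6818]), [387, 240, 13, 16, 44]), (array([389.3208, 263.4717]), [384, 254, 12, 17, 53])]
side red [(array([336.9537, 249.7641]), [270, 181, 144, 135, 10681])]
side blk []
```

```bash
cat > fit.py <<'E'
from h import *
from scipy.optimize import least_squares
np.set_printoptions(precision=4,suppress=True)
O=[('top',(-115,122,99),(260.2,244.1),1),('top',(-115,-122,99),(362.4,253.6),1),('side',(-115,122,87),(283.7,204.1),1),('side',(-115,-122,87),(302.4,274.),1),
('top',(-115,-41,100),(328.2,249.9),.7),('top',(0,40,125),(299,196.2),.4),('top',(0,-40,125),(331.9,200.2),.4),('side',(0,40,125),(339.4,208.4),.4),('side',(0,-40,125),(343.6,229.7),.4)]
def W(p,q):
    c,s=np.cos(p[2]),np.sin(p[2]);x,y,z=np.array(q)/1000.;return np.array([p[0]+c*x-s*y,p[1]+s*x+c*y,z])
f=lambda p:np.concatenate([w*(proj(n,W(p,q))-u) for n,q,u,w in O])
r=least_squares(f,[.615,.015,-.08],loss='soft_l1');p=r.x
print(p,np.degrees(p[2]));print(f(p).reshape(-1,2))
for n in('top','side'):
    i=cv2.imread(f'pics/{n}0.png')
    P=lambda q:tuple(int(round(v*8)) for v in proj(n,W(p,q)))
    for L in ([(-81,-173,86),(81,-173,86),(81,173,86),(-81,173,86)],[(-153,-173,30),(-81,-173,30),(-81,173,30),(-153,173,30)]):
        for a,b in zip(L,L[1:]+L[:1]):cv2.line(i,P(a),P(b),(255,255,0),1,cv2.LINE_AA,3)
    for x,y in ((.567,.339),(.432,-.356)):
        for z in(0,.044):
            cc=np.array([proj(n,(x+.033*np.cos(t),y+.033*np.sin(t),z)) for t in np.linspace(0,6.28,30)]);cv2.polylines(i,[np.int32(cc*8)],True,(0,255,255),1,cv2.LINE_AA,3)
    box=(150,120,500,350) if n=='top' else (230,140,430,430)
    cv2.imwrite(f'pics/f_{n}.png',cv2.resize(i[box[1]:box[3],box[0]:box[2]],None,fx=2,fy=2))
E
python3 fit.py
```

```text
[ 0.6185  0.0161 -0.0949] -5.4387858554678035
[[ 0.9366 -0.0068]
 [-0.8592 -0.0258]
 [ 1.056   0.8097]
 [ 0.3811 -0.5022]
 [-0.0571  0.3417]
 [-0.0161  0.9778]
 [ 0.1522  0.6078]
 [-1.7995 -0.4982]
 [-0.2122 -0.3465]]
```

View pics/f_top.png

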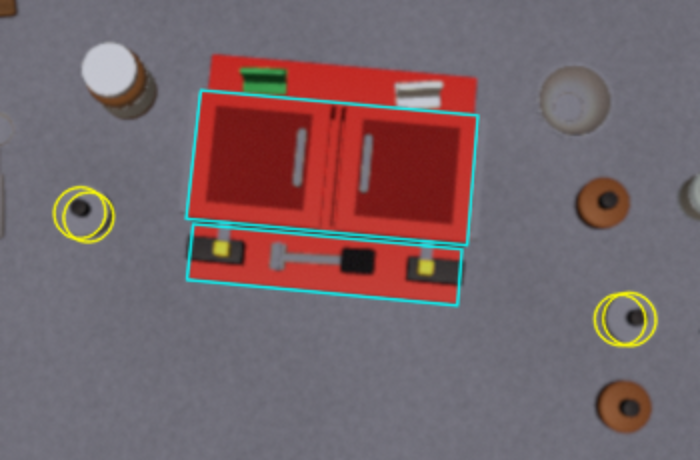

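View pics/f_side.png

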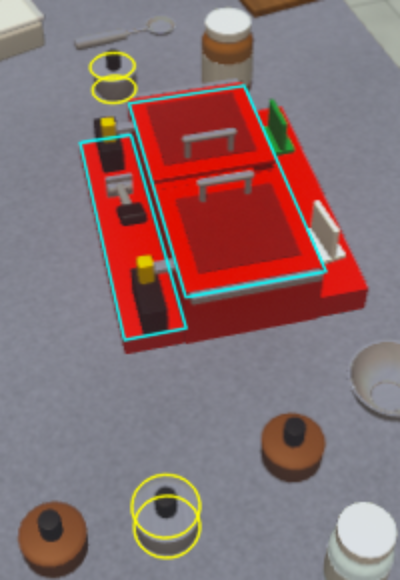

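```bash
cat >> h.py <<'E'
P=np.array([.6185,.0161,-.0949])
def W(q):
    c,s=np.cos(P[2]),np.sin(P[2]);x,y,z=np.array(q)/1000.;return np.array([P[0]+c*x-s*y,P[1]+s*x+c*y,z])
YAW=np.degrees(P[2])
def tool(g,yaw=0,tilt=0,back=.163):
    "g grasp point world; yaw rel. carrier; tilt about carrier x (fingers lean to +y for +)"
    M=R.from_euler('z',YAW,degrees=True)*R.from_euler('x',tilt,degrees=True)*R.from_euler('z',yaw,degrees=True)*R.from_euler('x',180,degrees=True)
    return np.array(g)-back*M.as_matrix()[:,2],M
def moves(L,start=None):
    o=env.get_obs();p0=np.array(o['position']);M0=R.from_euler('xyz',o['eef_rot'],degrees=True)
    if start:p0,M0=start
    print('t',round(o['clock'],2),'pos',np.round(p0,4),'rot',np.round(o['eef_rot'],2),'open',round(o['opening'],4),'F',np.round(o['wrist_force'],1))
    for p,M in L:
        t=M0.inv().apply(p-p0);print('travel',np.round(t/.3,4).tolist(),'rot',np.round((M0.inv()*M).as_rotvec()/np.pi,4).tolist(),'mm',round(np.linalg.norm(t)*1000),'deg',round(np.degrees((M0.inv()*M).magnitude())))
E
python3 - <<'E'
from h import *
a=tool(W((-115,122,200)));b=tool(W((-115,122,92)));c=tool(W((-115,163,92)))
moves([a]);moves([b,c],a)
E
```

```text
t 1.65 pos [ 0.1965 -0.5933  0.4047] rot [180.    -0.    18.32] open 0.0878 F [ 0.2 -0.2 -0.4]
travel [1.7871, -2.0129, 0.1388] rot [0.0, -0.0, 0.132] mm 809 deg 24
t 1.65 pos [0.5156 0.1484 0.363 ] rot [180.    -0.    18.32] open 0.0878 F [ 0.2 -0.2 -0.4]
travel [-0.0, -0.0, 0.36] rot [0.0, 0.0, 0.0] mm 108 deg 0
travel [-0.0, -0.1367, 0.36] rot [0.0, 0.0, 0.0] mm 116 deg 0
```

carry_out:
  travel:
    - [0.12,-0.134,0]
    - [0.24,-0.268,0]
    - [0.36,-0.402,0]
    - [0.48,-0.536,0]
    - [0.5957,-0.671,0]
  rot:
    - [0,0,0]
    - [0,0,0]
    - [0,0,0]
    - [0,0,0]
    - [0,0,0]
  fingers: [0,0,0,0,0]
  force: 20

```text
clock: 2.28
position: [0.3034, -0.3443, 0.4049]
eef_rot: [180.0, -0.0, 18.3]
wrist_force: [1.6, -0.1, 0.7]
opening: 0.088
grip_force: 0.0
```

carry_out:
  travel:
    - [0.12,-0.134,0]
    - [0.24,-0.268,0]
    - [0.36,-0.402,0]
    - [0.48,-0.536,0]
    - [0.5957,-0.671,0]
  rot:
    - [0,0,0]
    - [0,0,0]
    - [0,0,0]
    - [0,0,0]
    - [0,0,0]
  fingers: [0,0,0,0,0]

```text
clock: 2.9
position: [0.4096, -0.0971, 0.4051]
eef_rot: [180.0, -0.1, 18.3]
wrist_force: [-0.0, -0.6, -1.0]
opening: 0.088
grip_force: 0.0
```

carry_out:
  travel:
    - [0.12,-0.134,0.03]
    - [0.24,-0.268,0.06]
    - [0.36,-0.402,0.09]
    - [0.48,-0.536,0.12]
    - [0.5957,-0.671,0.139]
  rot:
    - [0,0,0.03]
    - [0,0,0.06]
    - [0,0,0.09]
    - [0,0,0.12]
    - [0,0,0.132]
  fingers: [0.3,0.3,0.3,0.3,0.3]

```text
clock: 3.52
position: [0.5162, 0.15, 0.3626]
eef_rot: [180.0, -0.0, -5.6]
wrist_force: [1.3, -0.6, -0.2]
opening: 0.0613
grip_force: 0.0
```

Run:
```python
from h import *
a=tool(W((-115,122,200)));b=tool(W((-115,122,92)));c=tool(W((-115,164,92)))
moves([a,b,c]);print(env.get_obs()['joint_positions'])
for n in('top','side'):
    grab(n,n+'1.png')
    for r in env.spot_point(n,'katori')[:6]: print(n,np.round(r['pixel'],1),round(r['confidence'],2),at(n,r['pixel'],0)[:2])
```

```text
t 3.52 pos [0.5162 0.15   0.3626] rot [ 1.7998e+02 -1.0000e-02 -5.5900e+00] open 0.0613 F [ 1.3 -0.6 -0.2]
travel [-0.0015, 0.0053, -0.0014] rot [0.0001, -0.0, -0.0008] mm 2 deg 0
travel [-0.0015, 0.0052, 0.3586] rot [0.0001, -0.0, -0.0008] mm 108 deg 0
travel [-0.0019, -0.1348, 0.3586] rot [0.0001, -0.0, -0.0008] mm 115 deg 0
[   2.46628131   20.34505506  -29.89521705  104.97165711   11.83992831
   57.76880148 -127.82635061]
top [459.1 323.2] 0.95 [ 0.31979476 -0.35154105]
top [464.2 278.9] 0.83 [ 0.43351496 -0.36778506]
top [445.4 220. ] 0.6 [ 0.58777252 -0.32283546]
top [194.8 226.3] 0.47 [0.57180687 0.33669889]
side [283.1 179.6] 0.78 [0.56246673 0.36482036]
side [312.9 402.6] 0.77 [ 0.43173508 -0.35578938]
side [257.7 413.1] 0.72 [ 0.32107266 -0.34259993]
side [375.5 368.8] 0.65 [ 0.58002221 -0.325594  ]
side [340.3 183.5] 0.63 [0.72258677 0.28826327]
```

carry_out:
  travel:
    - [-0.0015,0.005,0.12]
    - [-0.0015,0.005,0.25]
    - [-0.0015,0.005,0.36]
    - [-0.0015,0.005,0.36]
    - [-0.0015,0.005,0.36]
  rot:
    - [0,0,0]
    - [0,0,0]
    - [0,0,0]
    - [0,0,0]
    - [0,0,0]
  fingers: [0.3,0.3,0.3,0.3,0.3]

```text
clock: 4.35
position: [0.515, 0.1457, 0.2553]
eef_rot: [180.0, -0.0, -5.5]
wrist_force: [-0.4, -0.1, 0.7]
opening: 0.0615
grip_force: 0.0
```

carry_out:
  travel:
    - [0,0,0]
    - [0,0,0]
    - [0,0,0]
    - [0,0,0]
    - [0,0,0]
  rot:
    - [0,0,0]
    - [0,0,0]
    - [0,0,0]
    - [0,0,0]
    - [0,0,0]
  fingers: [0.9,0.9,0.9,0.9,0.9]

```text
clock: 4.97
position: [0.515, 0.1486, 0.2551]
eef_rot: [-179.8, -0.0, -5.4]
wrist_force: [1.4, 5.5, -0.2]
opening: 0.0178
grip_force: 20.0
```

carry_out:
  travel:
    - [0,-0.04,0]
    - [0,-0.08,0]
    - [0,-0.12,0]
    - [0,-0.145,0]
    - [0,-0.145,0]
  rot:
    - [0,0,0]
    - [0,0,0]
    - [0,0,0]
    - [0,0,0]
    - [0,0,0]
  fingers: [0.9,0.9,0.9,0.9,0.9]

```text
clock: 5.6
position: [0.5191, 0.1896, 0.255]
eef_rot: [179.8, 0.0, -5.5]
wrist_force: [-3.0, -6.1, 8.4]
opening: 0.018
grip_force: 20.0
```

Run:
```python
from h import *
moves([]);o=env.get_obs();print(o['grip_force'])
g=np.array(o['position'])-[0,0,.163];d=g-W((0,0,0));c,s=np.cos(P[2]),np.sin(P[2]);print('carrier xy',c*d[0]+s*d[1],-s*d[0]+c*d[1],g[2])
```

```text
t 5.6 pos [0.5191 0.1896 0.255 ] rot [ 1.7982e+02  3.0000e-02 -5.4600e+00] open 0.018 F [-3.  -6.1  8.4]
20.001431107521057
carrier xy -0.11534965822094685 0.16334654533111917 0.09204641728413013
```

Run:
```python
from h import *
u=tool(W((-115,163,200)));b=tool(W((0,40,200)));c=tool(W((0,40,123)))
moves([u,b,c])
```

```text
t 5.6 pos [0.5191 0.1896 0.255 ] rot [ 1.7982e+02  3.0000e-02 -5.4600e+00] open 0.018 F [-3.  -6.1  8.4]
travel [0.001, 0.0023, -0.3598] rot [0.001, 0.0002, -0.0001] mm 108 deg 0
travel [0.3845, 0.4121, -0.3588] rot [0.001, 0.0002, -0.0001] mm 200 deg 0
travel [0.3846, 0.4113, -0.1021] rot [0.001, 0.0002, -0.0001] mm 172 deg 0
```

carry_out:
  travel:
    - [0,0,0]
    - [0,0,0]
    - [0,0,-0.05]
    - [0,0,-0.2]
    - [0,0,-0.36]
  rot:
    - [0,0,0]
    - [0,0,0]
    - [0,0,0]
    - [0,0,0]
    - [0,0,0]
  fingers: [0.3,0.3,0.3,0.3,0.3]

```text
clock: 6.22
position: [0.5188, 0.1906, 0.3647]
eef_rot: [-180.0, 0.0, -5.4]
wrist_force: [1.6, -0.1, 0.5]
opening: 0.0607
grip_force: 0.0
```

carry_out:
  travel:
    - [0.13,0.14,0]
    - [0.26,0.28,0]
    - [0.385,0.41,0]
    - [0.385,0.41,0.1]
    - [0.385,0.41,0.257]
  rot:
    - [0,0,0]
    - [0,0,0]
    - [0,0,0]
    - [0,0,0]
    - [0,0,0]
  fingers: [0.3,0.3,0.3,0.3,0.3]

```text
clock: 6.85
position: [0.6236, 0.0563, 0.2873]
eef_rot: [-179.9, -0.2, -5.5]
wrist_force: [0.4, -0.7, -0.1]
opening: 0.0612
grip_force: 0.0
```

carry_out:
  travel:
    - [0,0,0]
    - [0,0,0]
    - [0,0,0]
    - [0,0,0]
    - [0,0,0]
  rot:
    - [0,0,0]
    - [0,0,0]
    - [0,0,0]
    - [0,0,0]
    - [0,0,0]
  fingers: [0.3,0.95,0.95,0.95,0.95]

```text
clock: 7.48
position: [0.6226, 0.057, 0.2866]
eef_rot: [-180.0, -0.1, -5.4]
wrist_force: [-0.7, -0.4, 0.5]
opening: 0.0246
grip_force: 0.0
```

```bash
python3 - <<'E'
from h import *
moves([]);o=env.get_obs();print(o['grip_force'])
g=np.array(o['position'])-[0,0,.163];d=g-W((0,0,0));c,s=np.cos(P[2]),np.sin(P[2]);x0,y0=1000*(c*d[0]+s*d[1]),1000*(-s*d[0]+c*d[1]);print(x0,y0,g[2])
th=np.arange(0,1.86,.1);st=tool(W((x0,y0,g[2]*1000)))
# arc: hinge y175 z87
r=np.array([y0-175,g[2]*1000-87])
L=[]
for t in th:
    yy=175+np.cos(t)*r[0]+np.sin(t)*r[1]; zz=87-np.sin(t)*r[0]+np.cos(t)*r[1]
    L.append(tool(W((x0,yy,zz)),tilt=-np.degrees(t)*0.4))
moves(L,st)
E
grep -n 'tilt' h.py | head -3
```

```text
t 7.47 pos [0.6226 0.057  0.2866] rot [-1.80e+02 -6.00e-02 -5.44e+00] open 0.0246 F [-0.7 -0.4  0.5]
0.0
0.165431148215457 41.10627071294634 0.12363043319224357
t 7.47 pos [0.6226 0.057  0.2866] rot [-1.80e+02 -6.00e-02 -5.44e+00] open 0.0246 F [-0.7 -0.4  0.5]
travel [-0.0, -0.0, -0.0] rot [0.0, 0.0, 0.0] mm 0 deg 0
travel [-0.0, -0.0361, -0.0435] rot [-0.0127, 0.0, 0.0] mm 17 deg 2
travel [-0.0, -0.0766, -0.0845] rot [-0.0255, 0.0, 0.0] mm 34 deg 5
travel [-0.0, -0.1211, -0.1225] rot [-0.0382, 0.0, -0.0] mm 52 deg 7
travel [0.0, -0.1693, -0.1572] rot [-0.0509, -0.0, -0.0] mm 69 deg 9
travel [0.0, -0.2211, -0.1882] rot [-0.0637, 0.0, 0.0] mm 87 deg 11
travel [-0.0, -0.2761, -0.2151] rot [-0.0764, 0.0, -0.0] mm 105 deg 14
travel [0.0, -0.3338, -0.2376] rot [-0.0891, 0.0, 0.0] mm 123 deg 16
travel [-0.0, -0.3939, -0.2556] rot [-0.1019, 0.0, -0.0] mm 141 deg 18
travel [0.0, -0.4559, -0.2686] rot [-0.1146, -0.0, -0.0] mm 159 deg 21
travel [0.0, -0.5195, -0.2765] rot [-0.1273, 0.0, -0.0] mm 177 deg 23
travel [0.0, -0.5841, -0.2793] rot [-0.1401, -0.0, -0.0] mm 194 deg 25
travel [0.0, -0.6493, -0.2767] rot [-0.1528, -0.0, 0.0] mm 212 deg 28
travel [-0.0, -0.7145, -0.2688] rot [-0.1655, -0.0, -0.0] mm 229 deg 30
travel [0.0, -0.7794, -0.2555] rot [-0.1783, 0.0, 0.0] mm 246 deg 32
travel [0.0, -0.8433, -0.2368] rot [-0.191, 0.0, 0.0] mm 263 deg 34
travel [0.0, -0.9059, -0.2129] rot [-0.2037, -0.0, -0.0] mm 279 deg 37
travel [0.0, -0.9665, -0.1839] rot [-0.2165, 0.0, -0.0] mm 295 deg 39
travel [0.0, -1.0249, -0.1499] rot [-0.2292, 0.0, -0.0] mm 311 deg 41
28:def tool(g,yaw=0,tilt=0,back=.163):
29:    "g grasp point world; yaw rel. carrier; tilt about carrier x (fingers lean to +y for +)"
30:    M=R.from_euler('z',YAW,degrees=True)*R.from_euler('x',tilt,degrees=True)*R.from_euler('z',yaw,degrees=True)*R.from_euler('x',180,degrees=True)
```

carry_out:
  travel:
    - [0,0,0]
    - [0,0,0]
    - [0,0,0]
    - [0,0,0]
    - [0,0,0]
  rot:
    - [0,0,0]
    - [0,0,0]
    - [0,0,0]
    - [0,0,0]
    - [0,0,0]
  fingers: [0.98,0.98,0.98,0.98,0.98]

```text
clock: 8.1
position: [0.6224, 0.0568, 0.2859]
eef_rot: [180.0, -0.0, -5.4]
wrist_force: [-1.0, -2.4, 2.8]
opening: 0.0093
grip_force: 20.0
```

carry_out:
  travel:
    - [0,-0.036,-0.0435]
    - [0,-0.0766,-0.0845]
    - [0,-0.121,-0.1225]
    - [0,-0.1693,-0.1572]
    - [0,-0.2211,-0.1882]
  rot:
    - [-0.0127,0,0]
    - [-0.0255,0,0]
    - [-0.0382,0,0]
    - [-0.0509,0,0]
    - [-0.0637,0,0]
  fingers: [0.98,0.98,0.98,0.98,0.98]

```text
clock: 8.72
position: [0.6287, 0.1222, 0.3422]
eef_rot: [168.3, 0.0, -5.5]
wrist_force: [0.1, -2.4, -1.1]
opening: 0.0093
grip_force: 20.0
```

```bash
cat >> h.py <<'E'
def grasp_c():
    o=env.get_obs();M=R.from_euler('xyz',o['eef_rot'],degrees=True).as_matrix();g=np.array(o['position'])+.163*M[:,2];d=g-W((0,0,0));c,s=np.cos(P[2]),np.sin(P[2])
    return 1000*np.array([c*d[0]+s*d[1],-s*d[0]+c*d[1],g[2]])
E
python3 - <<'E'
from h import *
o=env.get_obs();print(o['grip_force'],grasp_c())
r0=np.array([41.1-175,125-87.]);L=[]
g=grasp_c();a=np.arctan2(g[2]-87,175-g[1]);print('lid',a-np.arctan2(38,135),np.hypot(g[2]-87,175-g[1]))
for t in np.arange(.7,1.81,.1):
    r=134.,36.6
    yy=175-np.cos(t)*r[0]+np.sin(t)*r[1]; zz=87+np.sin(t)*r[0]+np.cos(t)*r[1]
    L.append(tool(W((0,yy,zz)),tilt=-np.degrees(t)*0.4))
moves(L)
E
```

```text
19.998514652252197 [2.21309187e-03 7.36837509e+01 1.82558836e+02]
lid 0.48178055140844667 139.27122238792992
t 8.72 pos [0.6287 0.1222 0.3422] rot [ 1.6834e+02  3.0000e-02 -5.5100e+00] open 0.0093 F [ 0.1 -2.4 -1.1]
travel [-0.0006, -0.102, -0.0747] rot [-0.0243, 0.0003, -0.0003] mm 38 deg 4
travel [-0.0007, -0.1573, -0.1045] rot [-0.0371, 0.0003, -0.0003] mm 57 deg 7
travel [-0.0008, -0.2154, -0.1298] rot [-0.0498, 0.0003, -0.0003] mm 75 deg 9
travel [-0.0009, -0.2761, -0.1505] rot [-0.0625, 0.0003, -0.0003] mm 94 deg 11
travel [-0.0009, -0.3388, -0.1663] rot [-0.0753, 0.0003, -0.0003] mm 113 deg 14
travel [-0.001, -0.4032, -0.177] rot [-0.088, 0.0003, -0.0003] mm 132 deg 16
travel [-0.0011, -0.4687, -0.1824] rot [-0.1007, 0.0003, -0.0003] mm 151 deg 18
travel [-0.0012, -0.535, -0.1825] rot [-0.1135, 0.0003, -0.0003] mm 170 deg 20
travel [-0.0012, -0.6014, -0.1772] rot [-0.1262, 0.0003, -0.0003] mm 188 deg 23
travel [-0.0013, -0.6675, -0.1664] rot [-0.1389, 0.0003, -0.0003] mm 206 deg 25
travel [-0.0014, -0.7328, -0.1503] rot [-0.1517, 0.0003, -0.0003] mm 224 deg 27
travel [-0.0014, -0.7969, -0.1288] rot [-0.1644, 0.0003, -0.0003] mm 242 deg 30
```

carry_out:
  travel:
    - [0,-0.05,-0.04]
    - [0,-0.102,-0.0747]
    - [0,-0.1573,-0.1045]
    - [0,-0.2154,-0.1298]
    - [0,-0.2761,-0.1505]
  rot:
    - [-0.012,0,0]
    - [-0.0243,0,0]
    - [-0.0371,0,0]
    - [-0.0498,0,0]
    - [-0.0625,0,0]
  fingers: [0.98,0.98,0.98,0.98,0.98]

```text
clock: 9.35
position: [0.6373, 0.2118, 0.3711]
eef_rot: [157.0, -0.0, -5.6]
wrist_force: [-3.4, -5.7, 5.3]
opening: 0.0096
grip_force: 20.0
```

Run:
```python
from h import *
g=grasp_c();a=np.arctan2(g[2]-87,175-g[1]);print(g,'lid',a-np.arctan2(38,135),np.hypot(g[2]-87,175-g[1]))
L=[]
for t in (1.1,1.2,1.3,1.4,1.5,1.6,1.7,1.8):
    r=134.,36.6
    yy=175-np.cos(t)*r[0]+np.sin(t)*r[1]; zz=87+np.sin(t)*r[0]+np.cos(t)*r[1]
    L.append(tool(W((0,yy,zz)),tilt=-np.degrees(t)*0.4))
moves(L)
```

```text
[1.84496862e-02 1.32901484e+02 2.20998999e+02] lid 0.9920084644038457 140.45645846272313
t 9.35 pos [0.6373 0.2118 0.3711] rot [ 1.5701e+02 -1.0000e-02 -5.5600e+00] open 0.0096 F [-3.4 -5.7  5.3]
travel [-0.0006, -0.0612, -0.0239] rot [-0.0123, 0.0002, -0.0006] mm 20 deg 2
travel [-0.0007, -0.1222, -0.0471] rot [-0.0251, 0.0002, -0.0006] mm 39 deg 5
travel [-0.0009, -0.1854, -0.0653] rot [-0.0378, 0.0003, -0.0006] mm 59 deg 7
travel [-0.001, -0.2503, -0.0784] rot [-0.0505, 0.0003, -0.0006] mm 79 deg 9
travel [-0.0011, -0.3165, -0.0862] rot [-0.0633, 0.0003, -0.0006] mm 98 deg 11
travel [-0.0013, -0.3834, -0.0887] rot [-0.076, 0.0003, -0.0006] mm 118 deg 14
travel [-0.0014, -0.4506, -0.0857] rot [-0.0887, 0.0003, -0.0006] mm 138 deg 16
travel [-0.0015, -0.5176, -0.0772] rot [-0.1015, 0.0003, -0.0006] mm 157 deg 18
```

carry_out:
  travel:
    - [-0.0006,-0.09,-0.035]
    - [-0.0009,-0.1854,-0.0653]
    - [-0.001,-0.2835,-0.083]
    - [-0.0013,-0.4,-0.0885]
    - [-0.0015,-0.5176,-0.0772]
  rot:
    - [-0.018,0,0]
    - [-0.0378,0,0]
    - [-0.057,0,0]
    - [-0.079,0,0]
    - [-0.1015,0,0]
  fingers: [0.98,0.98,0.98,0.98,0.98]

```text
clock: 9.98
position: [0.6516, 0.3653, 0.3324]
eef_rot: [138.9, -0.2, -5.4]
wrist_force: [4.1, -3.4, -1.6]
opening: 0.0094
grip_force: 20.0
```

Run:
```python
from h import *
g=grasp_c();a=np.arctan2(g[2]-87,175-g[1]);print(g,'lid',a-np.arctan2(38,135),np.hypot(g[2]-87,175-g[1]))
moves([])
i=grab('side','side2.png')
```

```text
[1.83584460e-01 2.43697657e+02 2.09517154e+02] lid 1.8074496407293483 140.46288157089597
t 9.97 pos [0.6516 0.3653 0.3324] rot [138.93  -0.15  -5.43] open 0.0094 F [ 4.1 -3.4 -1.6]
```

View pics/side2.png

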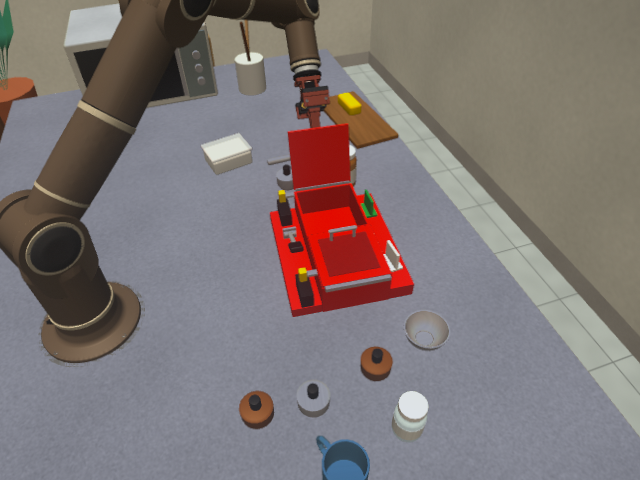

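carry_out:
  travel:
    - [0,0,0]
    - [0,0,0]
    - [0,0,-0.05]
    - [0,0,-0.2]
    - [0,0,-0.4]
  rot:
    - [0,0,0]
    - [0,0,0]
    - [0,0,0]
    - [0,0,0]
    - [0,0,0]
  fingers: [0.78,0.78,0.78,0.78,0.7]

```text
clock: 10.65
position: [0.662, 0.404, 0.3728]
eef_rot: [137.9, 2.2, -6.9]
wrist_force: [1.0, -1.2, -2.0]
opening: 0.025
grip_force: 0.0
```

Run:
```python
from h import *
a=tool((.567,.339,.22),yaw=90)
moves([a]);print(env.get_obs()['joint_positions'])
for n in('top','side'):
    i=grab(n,n+'3.png')
    for r in env.spot_point(n,'katori')[:6]: print(n,np.round(r['pixel'],1),round(r['confidence'],2),at(n,r['pixel'],0)[:2])
    h=i.max(2)
    for x,y in((.567,.339),(.432,-.356)):
        u=proj(n,(x,y,.06));q=np.int32(u);w=h[q[1]-12:q[1]+13,q[0]-12:q[0]+13];m=np.uint8(w<55)
        k,_,s,c=cv2.connectedComponentsWithStats(m)
        for j in range(1,k):
            if s[j][4]>15:print(n,'knob',c[j]+q-12,s[j],at(n,c[j]+q-12,.062 if n=='top' else .057)[:2])
```

```text
t 10.65 pos [0.662  0.404  0.3728] rot [137.89   2.18  -6.88] open 0.025 F [ 1.  -1.2 -2. ]
travel [-0.2894, 0.2031, 0.1526] rot [0.1717, 0.1944, -0.4784] mm 116 deg 98
[ -45.23655627   51.77602657   10.88758589   53.361548     20.49533234
  106.17235829 -131.80953262]
top [460.2 322.4] 0.97 [ 0.32182938 -0.35442708]
top [461.3 280.9] 0.92 [ 0.42834774 -0.36011096]
top [446.6 220. ] 0.72 [ 0.58777013 -0.3259874 ]
top [192.4 226.7] 0.56 [0.57075231 0.34304049]
top [149.4 208.8] 0.32 [0.61877882 0.45916844]
top knob [189.95555556 223.46666667] [11  7  9  8 45] [0.57115828 0.33316613]
top knob [467.84615385 277.97435897] [10  9  9  7 39] [ 0.43446263 -0.35963222]
side [256.6 412.1] 0.95 [ 0.31945511 -0.33988984]
side [284.8 184. ] 0.91 [0.56176243 0.34197427]
side [322.5 415.5] 0.85 [ 0.44156935 -0.38744537]
side [374.3 369.1] 0.63 [ 0.57735046 -0.32543771]
side knob [286.09803922 169.92156863] [10 10  7  9 51] [0.56769958 0.33447771]
side knob [321.63636364 398.72727273] [18 21  7  4 22] [ 0.44289168 -0.38022374]
```

Run:
```python
from h import *
a=tool((.60,.40,.25),yaw=0);b=tool((.569,.334,.22),yaw=90)
moves([a]);moves([b],a)
```

```text
t 10.85 pos [0.6617 0.4022 0.368 ] rot [137.33   2.27  -7.04] open 0.0266 F [0.2 0.  0.3]
travel [-0.209, 0.1199, -0.0823] rot [0.2368, 0.0153, -0.0038] mm 76 deg 43
t 10.85 pos [0.6   0.4   0.413] rot [137.33   2.27  -7.04] open 0.0266 F [0.2 0.  0.3]
travel [-0.082, 0.2288, 0.1] rot [0.0, 0.0, -0.5] mm 79 deg 90
```

carry_out:
  travel:
    - [-0.04,0.02,-0.08]
    - [-0.08,0.05,-0.082]
    - [-0.12,0.08,-0.082]
    - [-0.17,0.1,-0.082]
    - [-0.209,0.12,-0.082]
  rot:
    - [0.0474,0.003,0]
    - [0.095,0.006,0]
    - [0.142,0.01,0]
    - [0.19,0.012,0]
    - [0.2368,0.0153,-0.004]
  fingers: [0.7,0.6,0.4,0.4,0.4]

```text
clock: 11.48
position: [0.5982, 0.4003, 0.4143]
eef_rot: [-179.6, 0.1, -5.3]
wrist_force: [0.1, -1.1, -1.0]
opening: 0.0529
grip_force: 0.0
```

carry_out:
  travel:
    - [0,0,0]
    - [0,0,0]
    - [0,0,0]
    - [0,0,0]
    - [0,0,0]
  rot:
    - [0,0,-0.05]
    - [0,0,-0.1]
    - [0,0,-0.15]
    - [0,0,-0.2]
    - [0,0,-0.25]
  fingers: [0.4,0.4,0.4,0.4,0.4]

```text
clock: 12.1
position: [0.5989, 0.4002, 0.4139]
eef_rot: [-179.8, -0.0, 40.0]
wrist_force: [0.5, -0.0, -0.0]
opening: 0.0525
grip_force: 0.0
```

carry_out:
  travel:
    - [0,0,0]
    - [0,0,0]
    - [0,0,0]
    - [0,0,0]
    - [0,0,0]
  rot:
    - [0,0,-0.05]
    - [0,0,-0.1]
    - [0,0,-0.15]
    - [0,0,-0.2]
    - [0,0,-0.25]
  fingers: [0.4,0.4,0.4,0.4,0.4]

```text
clock: 12.72
position: [0.5989, 0.4002, 0.4143]
eef_rot: [-179.9, -0.2, 85.0]
wrist_force: [0.4, 0.1, 0.1]
opening: 0.0528
grip_force: 0.0
```

Run:
```python
from h import *
b=tool((.569,.334,.15),yaw=90);c=tool((.569,.334,.066),yaw=90)
moves([b,c])
```

```text
t 12.72 pos [0.5989 0.4002 0.4143] rot [-1.7993e+02 -1.6000e-01  8.5020e+01] open 0.0528 F [0.4 0.1 0.1]
travel [-0.2293, -0.0798, 0.3371] rot [-0.0004, -0.0009, 0.0025] mm 125 deg 0
travel [-0.2301, -0.0795, 0.6171] rot [-0.0004, -0.0009, 0.0025] mm 199 deg 0
```

carry_out:
  travel:
    - [-0.1,-0.04,0.1]
    - [-0.23,-0.0795,0.25]
    - [-0.23,-0.0795,0.4]
    - [-0.23,-0.0795,0.55]
    - [-0.23,-0.0795,0.617]
  rot:
    - [0,0,0.0025]
    - [0,0,0.0025]
    - [0,0,0.0025]
    - [0,0,0.0025]
    - [0,0,0.0025]
  fingers: [0.4,0.4,0.4,0.4,0.4]

```text
clock: 13.35
position: [0.5682, 0.3337, 0.2265]
eef_rot: [-179.8, -0.1, 84.3]
wrist_force: [-0.7, 1.5, 4.4]
opening: 0.0528
grip_force: 3.0
```

carry_out:
  travel:
    - [0,0,0]
    - [0,0,0]
    - [0,0,0]
    - [0,0,0]
    - [0,0,0]
  rot:
    - [0,0,0]
    - [0,0,0]
    - [0,0,0]
    - [0,0,0]
    - [0,0,0]
  fingers: [0.9,0.9,0.9,0.9,0.9]

```text
clock: 13.98
position: [0.57, 0.3335, 0.2284]
eef_rot: [-180.0, -0.1, 84.1]
wrist_force: [-0.6, -0.0, 5.6]
opening: 0.0217
grip_force: 20.0
```

Run:
```python
from h import *
o=env.get_obs();print(o['grip_force'])
g=np.array(o['position'])-[0,0,.163]
a=tool([g[0],g[1],.35],yaw=90);b=tool(W((0,46,350)),yaw=90);c=tool(W((0,46,g[2]*1000+8)),yaw=90)
moves([a,b,c])
```

```text
20.00040829181671
t 13.97 pos [0.57   0.3335 0.2284] rot [-1.7995e+02 -1.0000e-01  8.4120e+01] open 0.0217 F [-0.6 -0.   5.6]
travel [0.0016, -0.0008, -0.9486] rot [-0.0003, -0.0005, -0.0025] mm 285 deg 0
travel [-0.881, 0.2674, -0.9504] rot [-0.0003, -0.0005, -0.0025] mm 397 deg 0
travel [-0.8826, 0.2682, -0.0284] rot [-0.0003, -0.0005, -0.0025] mm 277 deg 0
```

carry_out:
  travel:
    - [0,0,-0.1]
    - [0,0,-0.3]
    - [0,0,-0.5]
    - [0,0,-0.7]
    - [0,0,-0.95]
  rot:
    - [0,0,0]
    - [0,0,0]
    - [0,0,0]
    - [0,0,0]
    - [0,0,0]
  fingers: [0.9,0.9,0.9,0.9,0.9]

```text
clock: 14.6
position: [0.5699, 0.3326, 0.5016]
eef_rot: [-179.9, -0.0, 84.1]
wrist_force: [0.9, 0.5, -1.1]
opening: 0.0214
grip_force: 20.0
```

carry_out:
  travel:
    - [-0.15,0.05,0]
    - [-0.35,0.1,0]
    - [-0.55,0.16,0]
    - [-0.75,0.22,0]
    - [-0.882,0.268,0]
  rot:
    - [0,0,-0.002]
    - [0,0,-0.002]
    - [0,0,-0.002]
    - [0,0,-0.002]
    - [0,0,-0.002]
  fingers: [0.9,0.9,0.9,0.9,0.9]

```text
clock: 15.22
position: [0.6232, 0.0578, 0.4994]
eef_rot: [-179.9, 0.0, 84.3]
wrist_force: [-0.5, 0.2, 0.0]
opening: 0.0217
grip_force: 20.0
```

Run:
```python
from h import *
print(env.get_obs()['grip_force'])
moves([tool(W((0,46,72)),yaw=90)])
```

```text
19.998019337654114
t 15.22 pos [0.6232 0.0578 0.4994] rot [-1.7988e+02  3.0000e-02  8.4300e+01] open 0.0217 F [-0.5  0.2  0. ]
travel [0.014, -0.0007, 0.8813] rot [-0.0007, 0.0002, -0.0015] mm 264 deg 0
```

carry_out:
  travel:
    - [0.014,0,0.2]
    - [0.014,0,0.4]
    - [0.014,0,0.58]
    - [0.014,0,0.75]
    - [0.014,0,0.82]
  rot:
    - [0,0,0]
    - [0,0,0]
    - [0,0,0]
    - [0,0,0]
    - [0,0,0]
  fingers: [0.9,0.9,0.9,0.9,0.9]

```text
clock: 15.85
position: [0.6217, 0.0656, 0.2498]
eef_rot: [-179.6, 0.0, 84.5]
wrist_force: [-0.2, 0.0, -1.4]
opening: 0.0215
grip_force: 20.0
```

carry_out:
  travel:
    - [0,0,0.03]
    - [0,0,0.058]
    - [0,0,0.06]
    - [0,0,0.06]
    - [0,0,0.06]
  rot:
    - [0,0,0]
    - [0,0,0]
    - [0,0,0]
    - [0,0,0]
    - [0,0,0]
  fingers: [0.9,0.9,0.9,0.9,0.9]

```text
clock: 16.48
position: [0.6233, 0.066, 0.2365]
eef_rot: [-180.0, -0.1, 84.5]
wrist_force: [-0.5, 1.3, -1.6]
opening: 0.0215
grip_force: 20.0
```

carry_out:
  travel:
    - [0,0,0]
    - [0,0,0]
    - [0,0,-0.02]
    - [0,0,-0.2]
    - [0,0,-0.4]
  rot:
    - [0,0,0]
    - [0,0,0]
    - [0,0,0]
    - [0,0,0]
    - [0,0,0]
  fingers: [0.5,0.5,0.5,0.5,0.4]

```text
clock: 17.1
position: [0.623, 0.0658, 0.3567]
eef_rot: [-179.8, -0.0, 84.5]
wrist_force: [1.7, -0.3, 0.5]
opening: 0.0505
grip_force: 0.0
```

```bash
cat > look.py <<'E'
from h import *
o=env.get_obs()
i=None
for n in('top','side'):
    i=grab(n);h=i.max(2)
    for r in env.spot_point(n,'katori')[:6]:
        p=r['pixel'];x=at(n,p,0);q=np.int32(proj(n,[x[0],x[1],.06]));lo=np.maximum(q-14,0);w=h[lo[1]:q[1]+15,lo[0]:q[0]+15]
        k,_,s,c=cv2.connectedComponentsWithStats(np.uint8(w<50));pc=np.int32(p)+[0,4 if n=='side' else 0];px=i[int(p[1]),int(p[0])]
        kn=[np.round(at(n,c[j]+lo,.062 if n=='top' else .057)[:2],4).tolist() for j in range(1,k) if 15<s[j][4]<90]
        print(n,np.round(p,1),round(r['confidence'],2),np.round(x[:2],4),'rgb',px,'knob',kn)
E
python3 look.py
python3 - <<'E'
from h import *
moves([])
E
```

```text
top [457.7 323.3] 0.97 [ 0.3195 -0.3479] rgb [145  91  57] knob []
top [446.8 220.2] 0.81 [ 0.5872 -0.3265] rgb [139  84  50] knob [[0.5803, -0.3274]]
top [483.8 272.7] 0.7 [ 0.4495 -0.4192] rgb [126 125 136] knob [[0.4513, -0.413]]
side [333.4 234.9] 0.78 [0.6289 0.0842] rgb [186  37  30] knob [[0.6219, 0.0683]]
side [373.9 372.4] 0.78 [ 0.5736 -0.3323] rgb [144  89  55] knob [[0.5772, -0.3293]]
t 17.3 pos [0.6235 0.0658 0.3576] rot [ 1.7991e+02 -9.0000e-02  8.4460e+01] open 0.0526 F [-0.6  0.  -0.3]
```

```bash
python3 - <<'E'
from h import *
a=tool((.451,-.414,.2),yaw=90)
moves([a])
E
python3 look.py | grep side
```

```text
t 17.3 pos [0.6235 0.0658 0.3576] rot [ 1.7991e+02 -9.0000e-02  8.4460e+01] open 0.0526 F [-0.6  0.  -0.3]
travel [-1.6475, -0.4179, -0.0213] rot [0.0005, -0.0005, -0.0006] mm 510 deg 0
side [258.6 413.6] 0.97 [ 0.3225 -0.3442] rgb [149  93  57] knob [[0.3212, -0.355]]
side [329.5 425.5] 0.58 [ 0.4481 -0.4109] rgb [146 149 161] knob [[0.4453, -0.4207]]
side [372.2 369.7] 0.57 [ 0.5726 -0.3253] rgb [148  92  56] knob [[0.5847, -0.3172], [0.5745, -0.3337]]
side [334.8 235.6] 0.52 [0.6316 0.0804] rgb [228  13   0] knob [[0.6215, 0.0667]]
```

carry_out:
  travel:
    - [-0.16,-0.042,0]
    - [-0.33,-0.084,0]
    - [-0.5,-0.127,0]
    - [-0.66,-0.168,0]
    - [-0.82,-0.209,0]
  rot:
    - [0,0,0]
    - [0,0,0]
    - [0,0,0]
    - [0,0,0]
    - [0,0,0]
  fingers: [0.3,0.3,0.3,0.3,0.3]

```text
clock: 18.12
position: [0.5362, -0.1745, 0.3544]
eef_rot: [-179.8, -0.1, 84.5]
wrist_force: [0.6, -0.1, -0.6]
opening: 0.0616
grip_force: 0.0
```

carry_out:
  travel:
    - [-0.16,-0.042,0]
    - [-0.33,-0.084,0]
    - [-0.5,-0.127,0]
    - [-0.66,-0.168,0]
    - [-0.83,-0.209,0]
  rot:
    - [0,0,0]
    - [0,0,0]
    - [0,0,0]
    - [0,0,0]
    - [0,0,0]
  fingers: [0.3,0.3,0.3,0.3,0.3]

```text
clock: 18.75
position: [0.45, -0.416, 0.3542]
eef_rot: [-179.8, -0.1, 84.5]
wrist_force: [0.7, -0.5, -0.3]
opening: 0.0615
grip_force: 0.0
```

Run:
```python
from h import *
a=tool((.449,-.416,.0665),yaw=90)
moves([a]);grab('side','side4.png');i=cv2.imread('pics/side4.png');cv2.imwrite('pics/s4.png',cv2.resize(i[300:480,200:440],None,fx=3,fy=3))
```

```text
t 18.75 pos [ 0.45   -0.416   0.3542] rot [-1.7981e+02 -1.3000e-01  8.4500e+01] open 0.0615 F [ 0.7 -0.5 -0.3]
travel [-0.0013, -0.0019, 0.4156] rot [-0.0011, -0.0007, -0.0004] mm 125 deg 0
```

View pics/s4.png

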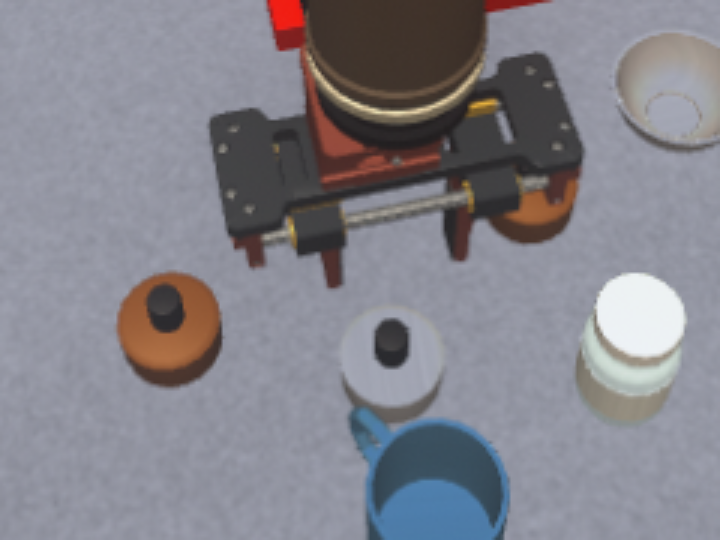

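carry_out:
  travel:
    - [-0.002,-0.002,0.12]
    - [-0.002,-0.002,0.25]
    - [-0.002,-0.002,0.35]
    - [-0.002,-0.002,0.413]
    - [-0.002,-0.002,0.413]
  rot:
    - [-0.001,0,0]
    - [-0.001,0,0]
    - [-0.001,0,0]
    - [-0.001,0,0]
    - [-0.001,0,0]
  fingers: [0.3,0.3,0.3,0.3,0.3]

```text
clock: 19.42
position: [0.4495, -0.4147, 0.2298]
eef_rot: [-179.9, -0.2, 84.5]
wrist_force: [-0.4, 0.0, 0.9]
opening: 0.0616
grip_force: 0.0
```

carry_out:
  travel:
    - [0,0,0]
    - [0,0,0]
    - [0,0,0]
    - [0,0,0]
    - [0,0,0]
  rot:
    - [0,0,0]
    - [0,0,0]
    - [0,0,0]
    - [0,0,0]
    - [0,0,0]
  fingers: [0.9,0.9,0.9,0.9,0.9]

```text
clock: 20.05
position: [0.4499, -0.4153, 0.2319]
eef_rot: [179.9, -0.0, 84.5]
wrist_force: [-0.9, 1.0, 2.9]
opening: 0.0212
grip_force: 20.0
```

carry_out:
  travel:
    - [0,0,0]
    - [0,0,-0.05]
    - [0,0,-0.2]
    - [0,0,-0.4]
    - [0,0,-0.58]
  rot:
    - [0,0,0]
    - [0,0,0]
    - [0,0,0]
    - [0,0,0]
    - [0,0,0]
  fingers: [0.9,0.9,0.9,0.9,0.9]

```text
clock: 20.68
position: [0.4494, -0.4151, 0.4082]
eef_rot: [179.9, -0.0, 84.5]
wrist_force: [1.2, -0.8, -2.8]
opening: 0.0215
grip_force: 20.0
```

Run:
```python
from h import *
moves([tool(W((0,123,235)),yaw=90)])
```

```text
t 20.68 pos [ 0.4494 -0.4151  0.4082] rot [ 1.7988e+02 -5.0000e-02  8.4470e+01] open 0.0215 F [ 1.2 -0.8 -2.8]
travel [1.8949, 0.4219, 0.0364] rot [0.0006, -0.0002, -0.0005] mm 583 deg 0
```

carry_out:
  travel:
    - [0.17,0.039,0]
    - [0.34,0.077,0]
    - [0.51,0.115,0]
    - [0.68,0.153,0]
    - [0.85,0.19,0]
  rot:
    - [0,0,0]
    - [0,0,0]
    - [0,0,0]
    - [0,0,0]
    - [0,0,0]
  fingers: [0.9,0.9,0.9,0.9,0.9]

```text
clock: 21.3
position: [0.531, -0.1653, 0.4067]
eef_rot: [179.9, -0.0, 84.5]
wrist_force: [0.6, -0.1, -1.4]
opening: 0.0213
grip_force: 20.0
```

carry_out:
  travel:
    - [0.2,0.045,0]
    - [0.4,0.09,0]
    - [0.6,0.133,0]
    - [0.8,0.178,0]
    - [0.96,0.214,0]
  rot:
    - [0,0,0]
    - [0,0,0]
    - [0,0,0]
    - [0,0,0]
    - [0,0,0]
  fingers: [0.9,0.9,0.9,0.9,0.9]

```text
clock: 21.92
position: [0.6227, 0.1162, 0.4069]
eef_rot: [179.9, -0.1, 84.6]
wrist_force: [-0.0, -0.4, -1.6]
opening: 0.0219
grip_force: 20.0
```

Run:
```python
from h import *
moves([tool(W((0,123,74.5)),yaw=90)])
```

```text
t 21.93 pos [0.6227 0.1162 0.4069] rot [ 1.799e+02 -9.000e-02  8.455e+01] open 0.0219 F [-0.  -0.4 -1.6]
travel [0.0757, 0.0168, 0.5649] rot [0.0005, -0.0005, -0.0001] mm 171 deg 0
```

carry_out:
  travel:
    - [0.0757,0.017,0]
    - [0.0757,0.017,0.15]
    - [0.0757,0.017,0.33]
    - [0.0757,0.017,0.47]
    - [0.0757,0.017,0.53]
  rot:
    - [0,0,0]
    - [0,0,0]
    - [0,0,0]
    - [0,0,0]
    - [0,0,0]
  fingers: [0.9,0.9,0.9,0.9,0.9]

```text
clock: 22.55
position: [0.6295, 0.1343, 0.2451]
eef_rot: [-179.9, 0.1, 84.4]
wrist_force: [-0.1, -0.2, -1.7]
opening: 0.0215
grip_force: 20.0
```

carry_out:
  travel:
    - [0,0,0.02]
    - [0,0,0.035]
    - [0,0,0.035]
    - [0,0,0.035]
    - [0,0,0.035]
  rot:
    - [0,0,0]
    - [0,0,0]
    - [0,0,0]
    - [0,0,0]
    - [0,0,0]
  fingers: [0.9,0.9,0.9,0.9,0.9]

```text
clock: 23.18
position: [0.6304, 0.1357, 0.2379]
eef_rot: [179.8, -0.1, 84.5]
wrist_force: [-0.8, -0.5, 3.8]
opening: 0.0214
grip_force: 20.0
```

carry_out:
  travel:
    - [0,0,0]
    - [0,0,0]
    - [0,0,-0.02]
    - [0,0,-0.2]
    - [0,0,-0.4]
  rot:
    - [0,0,0]
    - [0,0,0]
    - [0,0,0]
    - [0,0,0]
    - [0,0,0]
  fingers: [0.5,0.5,0.5,0.5,0.5]

```text
clock: 23.8
position: [0.6297, 0.1355, 0.3576]
eef_rot: [-180.0, -0.0, 84.5]
wrist_force: [1.0, -0.3, 0.6]
opening: 0.044
grip_force: 0.0
```

carry_out:
  travel:
    - [-0.1,-0.2,-0.2]
    - [-0.2,-0.3,-0.3]
    - [-0.4,-0.3,-0.3]
    - [-0.6,-0.3,-0.3]
    - [-0.8,-0.3,-0.3]
  rot:
    - [0,0,0]
    - [0,0,0]
    - [0,0,0]
    - [0,0,0]
    - [0,0,0]
  fingers: [0.5,0.5,0.5,0.5,0.5]

```text
clock: 24.42
position: [0.5165, -0.0944, 0.4476]
eef_rot: [179.8, -0.0, 84.5]
wrist_force: [1.4, -1.4, 0.6]
opening: 0.0439
grip_force: 0.0
```

```bash
python3 look.py
python3 - <<'E'
from h import *
moves([])
grab('top','t5.png');grab('side','s5.png');a=cv2.imread('pics/t5.png')[80:330,120:500];b=cv2.imread('pics/s5.png')[120:370,220:440]
cv2.imwrite('pics/c5.png',cv2.resize(np.hstack([a,b]),None,fx=1.33,fy=1.33))
E
```

```text
top [272.3 203.7] 0.95 [0.6317 0.1325] rgb [101 100 110] knob []
top [294.5 207.1] 0.87 [0.6225 0.0737] rgb [104 102 112] knob []
top [456.6 323.3] 0.74 [ 0.3195 -0.3451] rgb [145  91  57] knob [[0.325, -0.3467]]
top [447.3 222.1] 0.65 [ 0.5822 -0.3277] rgb [139  87  54] knob [[0.5803, -0.3276]]
side [375.8 372.6] 0.58 [ 0.5772 -0.334 ] rgb [147  92  56] knob [[0.5742, -0.3339]]
side [333.4 236.4] 0.54 [0.627  0.0787] rgb [172  38  32] knob [[0.6215, 0.0675]]
side [326.3 218.5] 0.54 [0.6318 0.1528] rgb [118 110 112] knob [[0.6629, 0.2091], [0.6233, 0.166], [0.6353, 0.1391]]
t 24.62 pos [ 0.517  -0.0938  0.4468] rot [ 1.7989e+02 -6.0000e-02  8.4300e+01] open 0.0438 F [-0.6  0.6 -0. ]
```

View pics/c5.png

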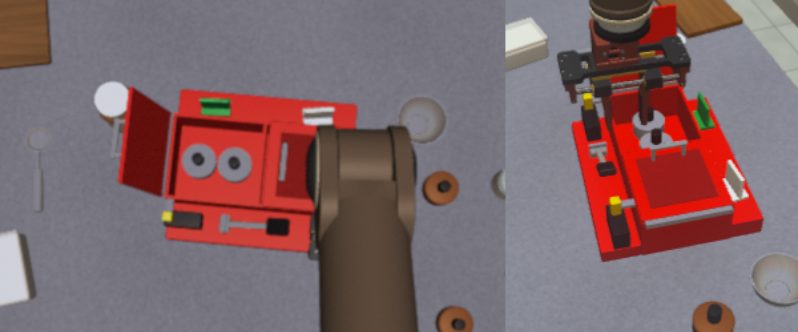

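Run:
```python
from h import *
a=tool(W((0,295,345)),yaw=90);b=tool(W((0,295,214)),yaw=90)
moves([a]);moves([b],a)
L=[]
for t in np.arange(1.8,.69,-.1):
    y=175-135*np.cos(t)+38*np.sin(t);z=87+135*np.sin(t)+38*np.cos(t);L.append(tool(W((0,y+14,z+5)),yaw=90))
moves(L,b)
```

```text
t 24.73 pos [ 0.5174 -0.0915  0.4467] rot [ 1.799e+02 -1.000e-01  8.456e+01] open 0.0443 F [-0.7 -0.2  0.8]
travel [1.3726, 0.3017, -0.2015] rot [0.0006, -0.0005, -0.0] mm 426 deg 0
t 24.73 pos [0.6465 0.3098 0.508 ] rot [ 1.799e+02 -1.000e-01  8.456e+01] open 0.0443 F [-0.7 -0.2  0.8]
travel [0.0, -0.0, 0.4367] rot [0.0, 0.0, 0.0] mm 131 deg 0
t 24.73 pos [0.6465 0.3098 0.377 ] rot [ 1.799e+02 -1.000e-01  8.456e+01] open 0.0443 F [-0.7 -0.2  0.8]
travel [-0.1277, 0.0, -0.0028] rot [0.0, 0.0, 0.0] mm 38 deg 0
travel [-0.1697, 0.0, -0.0233] rot [0.0, 0.0, 0.0] mm 51 deg 0
travel [-0.2136, 0.0, -0.0394] rot [0.0, 0.0, 0.0] mm 65 deg 0
travel [-0.2588, -0.0, -0.0512] rot [0.0, 0.0, 0.0] mm 79 deg 0
travel [-0.305, -0.0, -0.0583] rot [0.0, 0.0, 0.0] mm 93 deg 0
travel [-0.3517, 0.0, -0.0608] rot [0.0, 0.0, 0.0] mm 107 deg 0
travel [-0.3983, -0.0, -0.0586] rot [0.0, 0.0, 0.0] mm 121 deg 0
travel [-0.4446, 0.0, -0.0518] rot [0.0, 0.0, 0.0] mm 134 deg 0
travel [-0.4899, 0.0, -0.0404] rot [0.0, 0.0, 0.0] mm 147 deg 0
travel [-0.5338, 0.0, -0.0246] rot [0.0, 0.0, 0.0] mm 160 deg 0
travel [-0.576, -0.0, -0.0044] rot [0.0, 0.0, 0.0] mm 173 deg 0
travel [-0.6159, 0.0, 0.0199] rot [0.0, 0.0, 0.0] mm 185 deg 0
```

carry_out:
  travel:
    - [0,0,-0.2]
    - [0.15,0.06,-0.2]
    - [0.34,0.12,-0.2]
    - [0.53,0.15,-0.2]
    - [0.7,0.15,-0.2]
  rot:
    - [0,0,0]
    - [0,0,0]
    - [0,0,0]
    - [0,0,0]
    - [0,0,0]
  fingers: [1,1,1,1,1]

```text
clock: 25.35
position: [0.5821, 0.1162, 0.5065]
eef_rot: [179.9, -0.1, 84.7]
wrist_force: [-0.6, -0.7, 0.5]
opening: 0.0004
grip_force: 0.0
```

carry_out:
  travel:
    - [0.17,0.05,0]
    - [0.34,0.1,0]
    - [0.51,0.15,0]
    - [0.673,0.15,0]
    - [0.673,0.15,0]
  rot:
    - [0,0,0]
    - [0,0,0]
    - [0,0,0]
    - [0,0,0]
    - [0,0,0]
  fingers: [1,1,1,1,1]

```text
clock: 25.98
position: [0.644, 0.3158, 0.5055]
eef_rot: [-179.9, -0.2, 85.0]
wrist_force: [-1.0, -0.5, -0.6]
opening: 0.0008
grip_force: 0.0
```

carry_out:
  travel:
    - [0,0,0.15]
    - [0,0,0.3]
    - [0,0,0.436]
    - [0,0,0.436]
    - [0,0,0.436]
  rot:
    - [0,0,0]
    - [0,0,0]
    - [0,0,0]
    - [0,0,0]
    - [0,0,0]
  fingers: [1,1,1,1,1]

```text
clock: 26.6
position: [0.6468, 0.3092, 0.3782]
eef_rot: [179.8, -0.1, 84.5]
wrist_force: [0.9, 0.3, 1.1]
opening: -0.0
grip_force: 0.0
```

carry_out:
  travel:
    - [-0.08,0,-0.003]
    - [-0.128,0,-0.003]
    - [-0.17,0,-0.0233]
    - [-0.2136,0,-0.0394]
    - [-0.2588,0,-0.0512]
  rot:
    - [0,0,0]
    - [0,0,0]
    - [0,0,0]
    - [0,0,0]
    - [0,0,0]
  fingers: [1,1,1,1,1]

```text
clock: 27.22
position: [0.6392, 0.2303, 0.3922]
eef_rot: [179.9, -0.1, 84.5]
wrist_force: [-0.1, -0.0, -0.4]
opening: 0.0
grip_force: 0.6
```

Run:
```python
from h import *
print(grasp_c())
L=[]
for t in np.arange(1.4,.59,-.1):
    y=175-135*np.cos(t)+38*np.sin(t);z=87+135*np.sin(t)+38*np.cos(t);L.append(tool(W((0,y+14,z+5)),yaw=90))
moves(L)
```

```text
[  0.69097885 215.48329184 229.22035861]
t 27.23 pos [0.6392 0.2303 0.3922] rot [ 1.7987e+02 -8.0000e-02  8.4460e+01] open 0.0 F [-0.1 -0.  -0.4]
travel [-0.0391, -0.001, -0.0076] rot [0.0007, -0.0005, -0.0006] mm 12 deg 0
travel [-0.0858, -0.0009, -0.0102] rot [0.0007, -0.0005, -0.0006] mm 26 deg 0
travel [-0.1325, -0.0008, -0.0081] rot [0.0007, -0.0005, -0.0006] mm 40 deg 0
travel [-0.1787, -0.0007, -0.0014] rot [0.0007, -0.0005, -0.0006] mm 54 deg 0
travel [-0.2241, -0.0007, 0.01] rot [0.0007, -0.0005, -0.0006] mm 67 deg 0
travel [-0.268, -0.0006, 0.0258] rot [0.0007, -0.0005, -0.0006] mm 81 deg 0
travel [-0.3102, -0.0006, 0.0459] rot [0.0007, -0.0005, -0.0006] mm 94 deg 0
travel [-0.3502, -0.0006, 0.0701] rot [0.0007, -0.0005, -0.0006] mm 107 deg 0
travel [-0.3875, -0.0006, 0.0982] rot [0.0007, -0.0005, -0.0006] mm 120 deg 0
```

carry_out:
  travel:
    - [-0.0391,0,-0.0076]
    - [-0.0858,0,-0.01]
    - [-0.1325,0,-0.008]
    - [-0.1787,0,-0.0014]
    - [-0.2241,0,0.01]
  rot:
    - [0,0,0]
    - [0,0,0]
    - [0,0,0]
    - [0,0,0]
    - [0,0,0]
  fingers: [1,1,1,1,1]

```text
clock: 27.85
position: [0.6326, 0.1633, 0.388]
eef_rot: [179.9, -0.0, 84.5]
wrist_force: [1.1, 0.9, 0.2]
opening: 0.0003
grip_force: 0.5
```

carry_out:
  travel:
    - [-0.044,0,0.016]
    - [-0.086,0,0.036]
    - [-0.126,0,0.06]
    - [-0.145,0,0.075]
    - [-0.145,0,0.075]
  rot:
    - [0,0,0]
    - [0,0,0]
    - [0,0,0]
    - [0,0,0]
    - [0,0,0]
  fingers: [1,1,1,1,1]

```text
clock: 28.48
position: [0.6284, 0.1204, 0.3653]
eef_rot: [180.0, -0.0, 84.4]
wrist_force: [-0.2, -0.8, 0.7]
opening: 0.0006
grip_force: 0.0
```

Run:
```python
from h import *
print(grasp_c());moves([])
grab('side','s6.png');cv2.imwrite('pics/c6.png',cv2.resize(cv2.imread('pics/s6.png')[100:320,200:460],None,fx=2,fy=2))
```

```text
[8.75850346e-02 1.04870497e+02 2.02250500e+02]
t 28.48 pos [0.6284 0.1204 0.3653] rot [ 1.7997e+02 -2.0000e-02  8.4430e+01] open 0.0006 F [-0.2 -0.8  0.7]
```

View pics/c6.png

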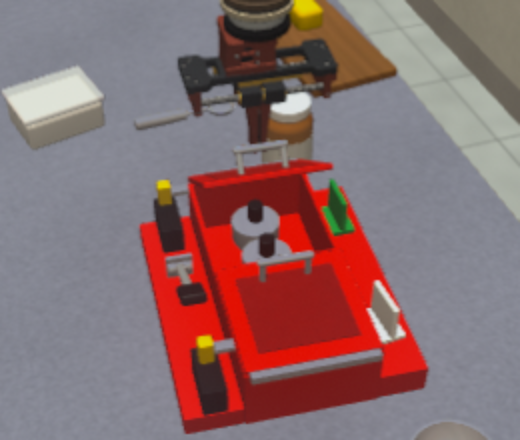

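Run:
```python
from h import *
L=[tool(W((0,104,240)),yaw=90),tool(W((0,88,240)),yaw=90)]
for t in (.6,.5,.4,.3,.2,.1,0,-.03):
    y=175-135*np.cos(t)+38*np.sin(t);z=87+135*np.sin(t)+38*np.cos(t);L.append(tool(W((0,y,z+24)),yaw=90))
moves(L)
```

```text
t 28.52 pos [0.6285 0.121  0.3656] rot [ 1.7994e+02 -5.0000e-02  8.4460e+01] open 0.0004 F [-0.3 -0.1  0.3]
travel [-0.0046, 0.0002, -0.1245] rot [0.0003, -0.0003, -0.0006] mm 37 deg 0
travel [-0.0579, 0.0003, -0.1246] rot [0.0003, -0.0003, -0.0006] mm 41 deg 0
travel [-0.0678, 0.0002, -0.0532] rot [0.0003, -0.0003, -0.0006] mm 26 deg 0
travel [-0.1022, 0.0002, -0.0215] rot [0.0003, -0.0003, -0.0006] mm 31 deg 0
travel [-0.1332, 0.0003, 0.0135] rot [0.0003, -0.0003, -0.0006] mm 40 deg 0
travel [-0.1605, 0.0003, 0.0514] rot [0.0003, -0.0003, -0.0006] mm 51 deg 0
travel [-0.1839, 0.0003, 0.0918] rot [0.0003, -0.0003, -0.0006] mm 62 deg 0
travel [-0.2032, 0.0003, 0.1344] rot [0.0003, -0.0003, -0.0006] mm 73 deg 0
travel [-0.2181, 0.0003, 0.1786] rot [0.0003, -0.0003, -0.0006] mm 85 deg 0
travel [-0.2218, 0.0002, 0.1922] rot [0.0003, -0.0003, -0.0006] mm 88 deg 0
```

carry_out:
  travel:
    - [0,0,-0.1]
    - [-0.02,0,-0.125]
    - [-0.058,0,-0.125]
    - [-0.07,0,-0.053]
    - [-0.102,0,-0.0215]
  rot:
    - [0,0,0]
    - [0,0,0]
    - [0,0,0]
    - [0,0,0]
    - [0,0,0]
  fingers: [1,1,1,1,1]

```text
clock: 29.15
position: [0.6256, 0.0884, 0.3711]
eef_rot: [179.9, 0.1, 84.4]
wrist_force: [0.8, -1.8, 3.0]
opening: 0.0003
grip_force: 1.1
```

carry_out:
  travel:
    - [-0.031,0,0.035]
    - [-0.058,0,0.073]
    - [-0.082,0,0.113]
    - [-0.101,0,0.156]
    - [-0.116,0,0.2]
  rot:
    - [0,0,0]
    - [0,0,0]
    - [0,0,0]
    - [0,0,0]
    - [0,0,0]
  fingers: [1,1,1,1,1]

```text
clock: 29.78
position: [0.6222, 0.0559, 0.3113]
eef_rot: [179.9, -0.1, 84.5]
wrist_force: [-2.3, 2.9, 30.6]
opening: 0.0006
grip_force: 17.9
```

carry_out:
  travel:
    - [0,0,0.003]
    - [0,0,0.006]
    - [0,0,0.008]
    - [0,0,0.008]
    - [0,0,0.008]
  rot:
    - [0,0,0]
    - [0,0,0]
    - [0,0,0]
    - [0,0,0]
    - [0,0,0]
  fingers: [1,1,1,1,1]

```text
clock: 30.4
position: [0.6223, 0.0563, 0.3115]
eef_rot: [179.9, -0.1, 84.5]
wrist_force: [-5.3, -1.6, 16.4]
opening: 0.0004
grip_force: 8.2
```

Run:
```python
from h import *
print(grasp_c())
a=tool(W((-115,160,200)),yaw=90);moves([tool(W((0,40,200)),yaw=90),a])
i=grab('top','t7.png');grab('side','s7.png')
print([(c,s.tolist()) for c,s in blobs(i,(22,150,100),(35,255,255),8,(225,140,400,280))])
```

```text
[  0.35779448  40.57070242 148.45538655]
t 30.4 pos [0.6223 0.0563 0.3115] rot [ 1.7985e+02 -5.0000e-02  8.4480e+01] open 0.0004 F [-5.3 -1.6 16.4]
travel [-0.0013, 0.0007, -0.1718] rot [0.0008, -0.0003, -0.0004] mm 52 deg 0
travel [0.3982, -0.3832, -0.1725] rot [0.0008, -0.0003, -0.0004] mm 174 deg 0
[(array([245.66037736, 242.66037736]), [242, 239, 8, 8, 53]), (array([363.82857143, 253.31428571]), [361, 250, 6, 8, 35])]
```

Run:
```python
from h import *
a=tool(W((-115,200,200)),yaw=90);b=tool(W((-115,200,98)),yaw=90)
moves([a]);moves([b,tool(W((-115,139,98)),yaw=90)],a)
```

```text
t 30.5 pos [0.6223 0.0563 0.3115] rot [ 1.7985e+02 -5.0000e-02  8.4480e+01] open 0.0004 F [-6.4 -2.5 16.7]
travel [0.5316, -0.3834, -0.1723] rot [0.0008, -0.0003, -0.0004] mm 203 deg 0
t 30.5 pos [0.523  0.2261 0.363 ] rot [ 1.7985e+02 -5.0000e-02  8.4480e+01] open 0.0004 F [-6.4 -2.5 16.7]
travel [0.0, -0.0, 0.34] rot [0.0, 0.0, 0.0] mm 102 deg 0
travel [-0.2033, -0.0, 0.34] rot [0.0, 0.0, 0.0] mm 119 deg 0
```

carry_out:
  travel:
    - [0,0,-0.17]
    - [0.15,-0.12,-0.172]
    - [0.3,-0.22,-0.172]
    - [0.45,-0.32,-0.172]
    - [0.5316,-0.383,-0.172]
  rot:
    - [0,0,0]
    - [0,0,0]
    - [0,0,0]
    - [0,0,0]
    - [0,0,0]
  fingers: [1,1,1,1,1]

```text
clock: 31.12
position: [0.5213, 0.2289, 0.3611]
eef_rot: [180.0, -0.1, 84.7]
wrist_force: [0.3, -1.4, 1.1]
opening: 0.0007
grip_force: 0.0
```

carry_out:
  travel:
    - [0,0,0.1]
    - [0,0,0.25]
    - [0,0,0.34]
    - [0,0,0.34]
    - [-0.04,0,0.34]
  rot:
    - [0,0,0]
    - [0,0,0]
    - [0,0,0]
    - [0,0,0]
    - [0,0,0]
  fingers: [1,1,1,1,1]

```text
clock: 31.75
position: [0.5223, 0.2149, 0.2602]
eef_rot: [179.9, -0.1, 84.6]
wrist_force: [-0.7, -0.7, 0.6]
opening: 0.0003
grip_force: 0.0
```

carry_out:
  travel:
    - [-0.04,0,0]
    - [-0.08,0,0]
    - [-0.12,0,0]
    - [-0.161,0,0]
    - [-0.163,0,0]
  rot:
    - [0,0,0]
    - [0,0,0]
    - [0,0,0]
    - [0,0,0]
    - [0,0,0]
  fingers: [1,1,1,1,1]

```text
clock: 32.38
position: [0.5178, 0.1677, 0.2602]
eef_rot: [179.8, -0.4, 84.6]
wrist_force: [2.0, 13.7, -3.3]
opening: 0.0003
grip_force: 6.7
```

Run:
```python
from h import *
print(grasp_c());moves([tool(W((-115,145,200)),yaw=90)])
```

```text
[-113.90634091  142.65885871   97.16974127]
t 32.38 pos [0.5178 0.1677 0.2602] rot [179.76  -0.45  84.56] open 0.0003 F [ 2.  13.7 -3.3]
travel [0.0147, 0.0001, -0.3427] rot [0.0013, -0.0025, -0.0] mm 103 deg 1
```

carry_out:
  travel:
    - [0.04,0,0]
    - [0.04,0,-0.05]
    - [0.04,0,-0.2]
    - [0.04,0,-0.34]
    - [0.04,0,-0.34]
  rot:
    - [0,0,0]
    - [0,0,0]
    - [0,0,0]
    - [0,0,0]
    - [0,0,0]
  fingers: [1,1,1,1,1]

```text
clock: 33.0
position: [0.5193, 0.1769, 0.3655]
eef_rot: [179.6, -0.2, 84.4]
wrist_force: [-1.5, 0.2, -0.3]
opening: 0.0006
grip_force: 0.0
```

carry_out:
  travel:
    - [-0.12,0,0]
    - [-0.24,0,0]
    - [-0.36,0,0]
    - [-0.48,0,0]
    - [-0.6,0,0]
  rot:
    - [0,0,0.05]
    - [0,0,0.1]
    - [0,0,0.15]
    - [0,0,0.2]
    - [0,0,0.25]
  fingers: [1,1,1,1,1]

```text
clock: 33.62
position: [0.5004, -0.0038, 0.3609]
eef_rot: [-180.0, -0.0, 39.1]
wrist_force: [0.8, -0.8, -0.1]
opening: 0.0007
grip_force: 0.0
```

carry_out:
  travel:
    - [0,0,0]
    - [0,0,0]
    - [0,0,0]
    - [0,0,0]
    - [0,0,0]
  rot:
    - [0,0,0.05]
    - [0,0,0.1]
    - [0,0,0.15]
    - [0,0,0.2]
    - [0,0,0.25]
  fingers: [1,1,1,1,1]

```text
clock: 34.25
position: [0.5006, -0.0027, 0.3608]
eef_rot: [-180.0, 0.0, -5.9]
wrist_force: [-0.3, 0.6, -0.8]
opening: 0.0003
grip_force: 0.0
```

Run:
```python
from h import *
print(grasp_c());moves([tool(W((-115,-46,128))),tool(W((-115,-46,69)))])
i=grab('top','t8.png');grab('side','s8.png')
print([(c,s.tolist()) for c,s in blobs(i,(22,150,100),(35,255,255),8,(225,140,400,280))])
a=cv2.imread('pics/t8.png')[120:300,200:420];b=cv2.imread('pics/s8.png')[140:320,230:430]
cv2.imwrite('pics/c8.png',cv2.resize(np.hstack([a,b]),None,fx=1.9,fy=1.9))
```

```text
[-115.58261937  -29.78420154  197.82084363]
t 34.25 pos [ 0.5006 -0.0027  0.3608] rot [-179.98    0.     -5.86] open 0.0003 F [-0.3  0.6 -0.8]
travel [0.0023, 0.0539, 0.2327] rot [-0.0001, 0.0, -0.0023] mm 72 deg 0
travel [0.0023, 0.054, 0.4294] rot [-0.0001, 0.0, -0.0023] mm 130 deg 0
[(array([261.55932203, 244.10169492]), [258, 240, 9, 9, 59])]
```

View pics/c8.png

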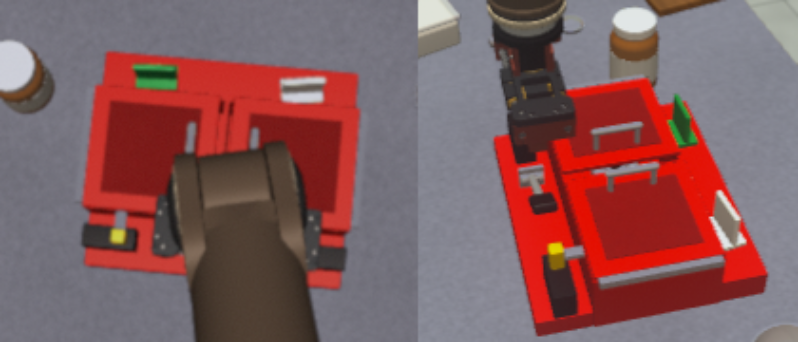

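carry_out:
  travel:
    - [0.002,0.054,0.1]
    - [0.002,0.054,0.2]
    - [0.002,0.054,0.3]
    - [0.002,0.054,0.4]
    - [0.002,0.054,0.426]
  rot:
    - [0,0,0]
    - [0,0,0]
    - [0,0,0]
    - [0,0,0]
    - [0,0,0]
  fingers: [1,1,1,1,1]

```text
clock: 34.98
position: [0.5001, -0.0192, 0.2329]
eef_rot: [180.0, 0.0, -5.4]
wrist_force: [-9.7, -4.0, 37.4]
opening: 0.0004
grip_force: 18.8
```

Run:
```python
from h import *
print(grasp_c()-[0,0,19]);moves([])
grab('side','s9.png');cv2.imwrite('pics/c9.png',cv2.resize(cv2.imread('pics/s9.png')[140:320,230:430],None,fx=2.5,fy=2.5))
```

```text
[-114.52014788  -46.38491815   50.86079455]
t 34.98 pos [ 0.5001 -0.0192  0.2329] rot [ 1.7998e+02  2.0000e-02 -5.4000e+00] open 0.0004 F [-9.7 -4.  37.4]
```

View pics/c9.png

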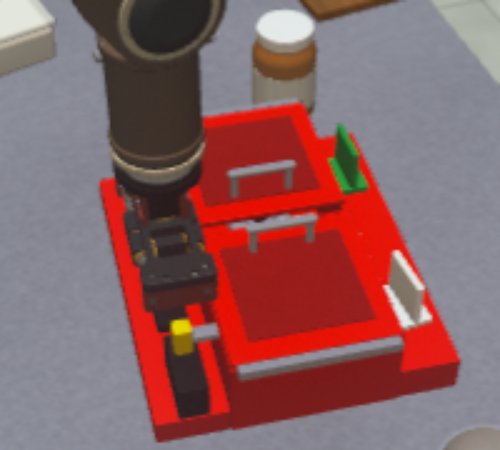

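carry_out:
  travel:
    - [0,0,-0.1]
    - [0,0,-0.2]
    - [0,0,-0.25]
    - [0,0,-0.25]
    - [0,0,-0.25]
  rot:
    - [0,0,0]
    - [0,0,0]
    - [0,0,0]
    - [0,0,0]
    - [0,0,0]
  fingers: [1,1,1,1,1]

```text
clock: 35.65
position: [0.4998, -0.0183, 0.3075]
eef_rot: [-180.0, 0.0, -5.5]
wrist_force: [0.7, -0.0, 1.2]
opening: 0.0007
grip_force: 0.0
```

carry_out:
  travel:
    - [0,0,0.07]
    - [0,0,0.14]
    - [0,0,0.22]
    - [0,0,0.247]
    - [0,0,0.247]
  rot:
    - [0,0,0]
    - [0,0,0]
    - [0,0,0]
    - [0,0,0]
    - [0,0,0]
  fingers: [1,1,1,1,1]

```text
clock: 36.28
position: [0.5001, -0.0189, 0.2342]
eef_rot: [180.0, 0.0, -5.6]
wrist_force: [-2.7, -3.6, 9.6]
opening: 0.0008
grip_force: 4.8
```

carry_out:
  travel:
    - [0,0,-0.1]
    - [0,0,-0.2]
    - [0,0,-0.247]
    - [0,0,-0.247]
    - [0,0,-0.247]
  rot:
    - [0,0,0]
    - [0,0,0]
    - [0,0,0]
    - [0,0,0]
    - [0,0,0]
  fingers: [1,1,1,1,1]

```text
clock: 36.9
position: [0.4998, -0.0182, 0.3072]
eef_rot: [-180.0, 0.0, -5.5]
wrist_force: [0.2, -0.9, -0.2]
opening: 0.0003
grip_force: 0.0
```

carry_out:
  travel:
    - [0,0,0.07]
    - [0,0,0.14]
    - [0,0,0.22]
    - [0,0,0.247]
    - [0,0,0.247]
  rot:
    - [0,0,0]
    - [0,0,0]
    - [0,0,0]
    - [0,0,0]
    - [0,0,0]
  fingers: [1,1,1,1,1]

```text
clock: 37.52
position: [0.5001, -0.0189, 0.2342]
eef_rot: [180.0, 0.0, -5.6]
wrist_force: [-2.3, -3.5, 9.1]
opening: 0.0005
grip_force: 4.8
```

carry_out:
  travel:
    - [0,0,-0.1]
    - [0,0,-0.25]
    - [0,0,-0.4]
    - [0,0,-0.55]
    - [0,0,-0.6]
  rot:
    - [0,0,0]
    - [0,0,0]
    - [0,0,0]
    - [0,0,0]
    - [0,0,0]
  fingers: [1,1,1,1,1]

```text
clock: 38.15
position: [0.5003, -0.0181, 0.4163]
eef_rot: [-179.9, -0.2, -5.5]
wrist_force: [0.2, -0.4, -0.2]
opening: 0.0004
grip_force: 0.0
```

carry_out:
  travel:
    - [-0.1,0.1,0]
    - [-0.2,0.25,0]
    - [-0.2,0.4,0]
    - [-0.2,0.6,0]
    - [-0.2,0.75,0]
  rot:
    - [0,0,0]
    - [0,0,0]
    - [0,0,0]
    - [0,0,0]
    - [0,0,0]
  fingers: [1,1,1,1,1]

```text
clock: 38.78
position: [0.4178, -0.2384, 0.4127]
eef_rot: [-179.9, 0.0, -5.6]
wrist_force: [0.0, -0.6, 0.1]
opening: 0.0007
grip_force: 0.0
```

Run:
```python
from h import *
moves([])
i=grab('top','t10.png');grab('side','s10.png')
print([(c,s.tolist()) for c,s in blobs(i,(22,150,100),(35,255,255),8,(225,140,400,280))])
a=cv2.imread('pics/t10.png')[80:350,120:500];b=cv2.imread('pics/s10.png')[140:410,230:430]
cv2.imwrite('pics/c10.png',cv2.resize(np.hstack([a,b]),None,fx=1.37,fy=1.37))
```

```text
t 38.77 pos [ 0.4178 -0.2384  0.4127] rot [-1.7992e+02  4.0000e-02 -5.5900e+00] open 0.0007 F [ 0.  -0.6  0.1]
[(array([261.6       , 244.16666667]), [258, 240, 9, 9, 60]), (array([362.37288136, 253.55932203]), [359, 250, 8, 8, 59])]
```

View pics/c10.png

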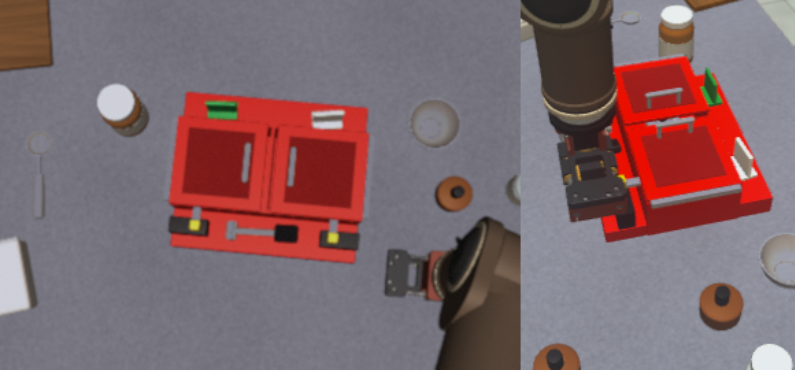

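```bash
python3 -c "
from station import env
print(env.finish_job())"
```

```text
the job is handed in; nothing more can be done
None
```

The job is handed in, with no verdict shown. I found two steel katoris and stood both upright in the green-marked bay, then shut and locked its lid and gave the pump three full strokes. The last picture shows both lids shut, both locks home and the lever up. I never touched the brown look-alikes, the other bay or the other kitchen things.

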